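Level a worktop riser with spirit level and square key, and keep the key pressed home

TASK

The little riser shelf stands low at its right end: lay the spirit level lengthwise on its deck and press it down firmly so that it lies flat, then let go of it. Pull the red-handled square key straight up out of the tool stand, press it home into the square socket of the screw foot against the spring, and turn it until the bubble rests midway between the two black lines. Finish still gripping the key and pressing it fully home with the bubble centred, so that I can tighten the lock nut underneath; leave the mug and the tape roll alone.

Things in the scene. Friction and masses are not known exactly. Their poses are not given: they have to be found in the camera images.
- deck_mid (a point): Riser shelf: dark wooden deck 130 x 250 mm on black legs, top 100 mm above the worktop. The point lies on the deck's top, where the middle of the level belongs (20 mm to spare each way, clear of the socket). y runs along the deck's length, away from the screw foot; z up. At the start the screw-foot end is up to 2 mm too low.
- socket (a point): Centre of the mouth of the screw foot's square brass socket at the deck's right end, level with its top, 120 mm from deck_mid along -y. Hole 14.4 mm square, sides along this x and y (they turn with the screw). A sprung locking pin fills it from 5 mm below the mouth and gives way 8 mm (2 to 6 N), so the key is home 13 mm deep; let go, the spring pushes the key up 8 mm.
- foot_screw (a joint): Angle of the screw foot, rad; grows as the key turns clockwise seen from above, which raises the right end of the riser, 6 mm a turn. Starts 0.7 to 1.5 rad short of level (0). Turning takes about 0.15 N m; it stays where it is left; the key has 0.23 rad of play either way. 1 rad clockwise moves the bubble of a level laid along the deck 10 mm toward the screw foot.
- lock_pin (a joint): Depth of the locking pin in the socket, m: 0 untouched, 0.008 when the key is pressed fully home.
- level_mid (a point): Pocket spirit level, 160 x 24 x 38 mm, 0.22 kg, aluminium with one orange and one black end and a yellow-green vial on top; lies on the worktop at the start. The point is its centre, 19 mm above its underside; x along its length to the orange end, z up. Grasp it across its 24 mm width; clear guards stand beside the vial, so it is 24 mm wide along its whole length.
- bubble (a joint): Place of the bubble along the level, m: 0 in the middle, growing toward the orange end. It goes to the higher end and takes about 1.5 s to settle. Its white cap is 11 mm long; the two black lines stand 8.5 mm either side of the middle.
- key_grip (a point): Centre of the red handle (32 x 18 x 62 mm, black inlay) of the square key, which stands upright in the left hole of the wooden tool stand, 0.13 kg, 129 mm long. The point is 98 mm above the key's tip; z up the key, x across the 32 mm, y across the 18 mm: grasp across y. The 12 mm square bit has its sides along x and y. A collar 30 mm across, 61 mm above the tip, rests on the stand.
- key_tip (a point): Tip of the key's bit, on its axis; the last 3 mm are 9 mm square. At the start 5 mm above the worktop inside the tool stand (115 x 52 mm, top 66 mm above the worktop), so the key must rise 61 mm to be clear.
- key: The same key; origin at the tip of its bit.
- level: The same spirit level; origin at the centre of its underside.
- deck: The riser's deck with its legs; the origin, between the feet of its two left legs, does not matter for the job.
- mug: Pale blue mug, 96 mm wide, 93 mm high, on the drainer rack; a bystander. Origin at the centre of its underside.
- tape: Roll of tape, 103 mm across, 25 mm high, right of the tool stand; a bystander. Origin at the centre of its underside.
Mind the look-alikes: they are no part of the job. Of the things that look like the key, the larger one is meant.

How it is judged:
On the way, in this order (a step that is already met when the one before it is completed fails the run):
1. the level lies lengthwise on the deck and is pressed down on it with at least 4 N (z of level_mid in the frame of deck_mid between 0.012 and 0.026 m and x of level_mid in the frame of deck_mid between -0.04 and 0.04 m and y of level_mid in the frame of deck_mid between -0.03 and 0.04 m and angle between the x axis of level_mid and the y axis of deck_mid, either way round below 0.26 rad and contact force between level and deck above 4 N), for 0.1 s.
2. the key is drawn up out of the stand in the fingers, the level let go on the deck (z of level_mid in the frame of deck_mid between 0.012 and 0.026 m and x of level_mid in the frame of deck_mid between -0.04 and 0.04 m and y of level_mid in the frame of deck_mid between -0.03 and 0.04 m and angle between the x axis of level_mid and the y axis of deck_mid, either way round below 0.26 rad and contact force between the fingers and key above 2 N and height (world z) of key_tip above 0.068 m and contact force between the fingers and level below 0.2 N), for 0.1 s.
3. the key is pressed home in the socket (value of joint lock_pin above 0.006 m and horizontal distance between key_tip and socket below 0.005 m and angle between key_grip's own z axis and vertical below 0.15 rad), for 0.2 s.
4. with the key pressed home, the bubble rests between the lines (all of step 3 and value of joint bubble between -0.0032 and 0.0032 m), for 0.5 s.
At the end, for the whole second after the job is handed in: The level lies flat and lengthwise on the deck, untouched (within 15 degrees and about 30 mm of its place); the bubble is within 3.2 mm of the middle; the fingers grip the upright key and press it home (lock pin at least 6 of 8 mm down); screw and level are still (all of step 4 and z of level_mid in the frame of deck_mid between 0.012 and 0.026 m and x of level_mid in the frame of deck_mid between -0.04 and 0.04 m and y of level_mid in the frame of deck_mid between -0.03 and 0.04 m and angle between the x axis of level_mid and the y axis of deck_mid, either way round below 0.26 rad and contact force between the fingers and key above 2 N and contact force between each of the arm, the fingers and level below 0.2 N and velocity of joint foot_screw below 0.05 rad/s and linear speed of level below 0.02 m/s); the arm keeps its last pose, push and grip.
It fails at once if the mug is moved by more than 20 mm (distance of mug from where it was at the start of the episode above 0.02 m).
It fails at once if the tape roll is moved by more than 20 mm (distance of tape from where it was at the start of the episode above 0.02 m).
It also fails if it takes over 58 s, if anything falls off the work surface, if the arm or the gripper's body presses on something with over 40 N, if the wrist force passes 120 N, or if a joint passes its speed limit or range.

ROBOT

A 7-joint arm with a two-finger parallel gripper is mounted at the origin on a cart in front of the work surface, level with it; the furniture and walls round the work are solid. World frame = base frame: x ahead of the robot, y to its left, z up, the work surface at z = 0. Lengths are in m, angles in rad, forces in N, time in s.
With the tool pointing down it reaches from about 0.4 to 0.925 m from the base axis. Payload 5.6 kg.
Tool frame: the origin (TCP) lies at the very end of the fingers, on their centre line; the grasp point (between the pads) lies bot.grip_depth behind it (bot.grip_depth is the distance from the TCP to the grasp point, in m); x points along the fingers, z is the direction in which the jaws open and shut, and the axes are right-handed (so a half turn about x gives the same grasp; the last joint's range is limited). The gripper opens to 85 mm and grips with 20 to 120 N. Pads are 22 mm wide; open, the fingers measure 114 mm over their backs; the gripper's body (76 mm by 85 mm) begins 54 mm behind the grasp point. The pads swing forward as they close: fully open they stand 13 mm farther back than shut.
Start: joints at [1.24, 0.468, -0.012, 1.603, 0.006, 1.071, -0.056], TCP at [0.184, -0.623, 0.231] pointing down, gripper open.
Joint ranges: [-2.53, 2.53], [-0.31, 2.02], [-1.57, 1.55], [0.28, 2.44], [-1.29, 4.43], [0.15, 1.84], [-2.92, 2.92]. Speed limits (rad/s): [2.57, 2.57, 3.14, 3.14, 3.14, 3.14, 3.14].

INTERFACE

Orientations are given as a rotation vector (axis times angle).
In Python, from workcell import bot, imaging gives the robot as it stands.
- The arm moves only by the shell command python3 -m crank 'ROWS' [OPENING] [FORCE]. ROWS is JSON, a list of rows, each an object of numbers: "tx", "ty", "tz": the shift along the tool's x, y, z in cm; "wx", "wy", "wz": the turn, a rotation vector about the tool's x, y, z in degrees. A call has 1 to 12 rows; each row shifts and turns the commanded pose from where the row before left it, along the tool's axes as they then stand; what a row does not reach is not made up. A row lasts 1/12 s, in which the tool goes at most 41.7 mm and 7.16 degrees, less where a joint would pass 70% of its speed; a pose out of reach is approached as far as the arm can. A call with a gripper value outside its range is refused whole. OPENING is the opening, from 0 (shut) to 1 (fully open), set as the call begins (- or left out, the last holds). The fingers move at their own pace and stop on an object; FORCE is the grip in N (left out, the last holds). Time passes only in rows, so rows that do not move let the fingers close. It gives the time, the measured TCP pose, the force and the opening at its end, in the units of the state.
- bot.sense(): the state, without advancing time (a new reading comes with each control period).
- imaging.grab_frame(name): name is "scene" or "side" or "wrist"; returns a dict with "frame" (400x640x3 uint8, red, green, blue), "z_map" (400x640 float32, m along the optical axis (not along the pixel's ray), 0 where there is no reading), "intrinsics" (3x3 intrinsics, pixels), "R" (3x3) and "t" (3): a world point X has camera coordinates R X + t; the wrist camera has in their place "mount" (4x4, takes a point from camera to tool coordinates, whose origin is the TCP and whose axes are the tool frame's). Camera axes: x right, y down, z forward; pixel columns grow to the right and rows downward; lengths in m; the calibration is good to about 2 mm. The wrist camera is an equidistant fisheye: a pixel r from the principal point sees the ray r / f radians off the axis. A picture is of the moment at which its call begins: read the wrist's pose just before it.
- bot.sign_off(): hands the job in, once; it reports no verdict.
The state is a dict: "time_s": time; "q": joint angles; "dq": joint speeds; "effort": joint torques, N m; "position": TCP position; "orientation": TCP orientation; "wrist_force": force on the tool from outside, world axes, zero at the start; "ft_torque": the same for the moment, N m; "opening": opening from 0.0 (shut) to 1.0 (fully open).
Only numpy, scipy, OpenCV 4.12 (cv2) and the standard library are available. Lean on these libraries where they do the work, as an engineer would, in place of code of your own. Each camera call takes 0.05 s, during which the arm holds its last target.

## Working session

There is one attempt and no reset: what is moved stays moved. The work goes in short steps, Python scripts to look and compute and a shell command to move; the robot and the scene stay as the last step left them, time stands still between calls to the robot, and variables do not carry over. Pictures are saved under pics/ and viewed, and the job is handed in when it is done.

```bash
ls; mkdir -p pics; cat > h.py <<'E'
import numpy as np, cv2
from scipy.spatial.transform import Rotation as Ro
from workcell import bot, imaging
def save(n,fn,crop=None,scale=1):
    d=imaging.grab_frame(n); f=d["frame"][:,:,::-1]
    np.savez('pics/'+fn+'.npz',**d)
    if crop: f=f[crop[1]:crop[3],crop[0]:crop[2]]
    f=cv2.resize(f,None,fx=scale,fy=scale,interpolation=cv2.INTER_CUBIC)
    cv2.imwrite('pics/'+fn+'.png',f); return d
def world(d,u,v,z=None):
    K=d["intrinsics"];R=d["R"];t=d["t"]
    ray=np.array([(u-K[0,2])/K[0,0],(v-K[1,2])/K[1,1],1.])
    if z is None:
        zz=d["z_map"][int(round(v)),int(round(u))]
    else:
        c=-R.T@t; r=R.T@ray; zz=(z-c[2])/r[2]
    return R.T@(ray*zz-t)
def cloud(d):
    v,u=np.mgrid[:400,:640]; K=d["intrinsics"]; z=d["z_map"]
    P=np.stack([(u-K[0,2])/K[0,0]*z,(v-K[1,2])/K[1,1]*z,z],-1)
    W=(P-d["t"])@d["R"]; W[z==0]=np.nan; return W
def st():
    s=bot.sense(); R=Ro.from_rotvec(s["orientation"]).as_matrix()
    return s,np.array(s["position"]),R
E
python3 - <<'E'
from h import *
s,p,R=st(); print(s); print(R); print(bot.grip_depth)
for n in ("scene","side","wrist"):
    d=save(n,n+"0"); print(n,d["intrinsics"]); 
    if n!="wrist": print(-d["R"].T@d["t"],d["R"])
    else: print(d["mount"])
E
```

```text
pics
{'time_s': 0.0, 'q': array([ 1.24002484,  0.46839897, -0.01162226,  1.6036373 ,  0.00598549,
        1.07140301, -0.05631376]), 'dq': array([ 0.00068002, -0.00080307,  0.00036161, -0.00163241,  0.00182148,
       -0.00202931, -0.00098036]), 'effort': array([-2.40263162e-04, -5.32384443e+01,  2.13561131e-02, -2.51310629e+01,
        1.13897107e-02,  7.80262810e-03, -1.51923427e-05]), 'position': array([ 0.18426817, -0.6227414 ,  0.23031853]), 'orientation': array([ 0.99574533,  1.33322719, -0.9940847 ]), 'wrist_force': array([-0.30671264,  0.67163032, -0.2194244 ]), 'ft_torque': array([ 0.02619866, -0.03161644,  0.01103414]), 'opening': 0.9985907854296558}
[[-6.13374326e-04  9.58897801e-01  2.83751002e-01]
 [ 1.70490482e-03  2.83751646e-01 -9.58896291e-01]
 [-9.99998359e-01 -1.04393915e-04 -1.80887545e-03]]
0.0187
scene [[368.17243844   0.         314.89115941]
 [  0.         368.17243844 193.99463063]
 [  0.           0.           1.        ]]
[-0.11490672  0.25895557  1.23822684] [[-0.47746678 -0.87859002 -0.01024939]
 [-0.73242746  0.40442471 -0.54771404]
 [ 0.4853612  -0.25400833 -0.83660282]]
side [[367.58445085   0.         323.81818063]
 [  0.         367.58445085 197.74958544]
 [  0.           0.           1.        ]]
[ 0.15047924 -0.87462837  0.73587523] [[ 0.89461491 -0.44673949  0.00938004]
 [-0.26000499 -0.53751398 -0.80216963]
 [ 0.36340276  0.71519406 -0.59702252]]
wrist [[309.70691629   0.         319.73530105]
 [  0.         309.70691629 198.60201536]
 [  0.           0.           1.        ]]
[[-7.32406924e-04 -3.15182826e-01  9.49030690e-01 -1.42697571e-01]
 [-1.16279673e-03 -9.49030034e-01 -3.15183505e-01  7.99938827e-02]
 [ 9.99999056e-01 -1.33437236e-03  3.28582609e-04  1.32588000e-04]
 [ 0.00000000e+00  0.00000000e+00  0.00000000e+00  1.00000000e+00]]
```

View pics/scene0.png

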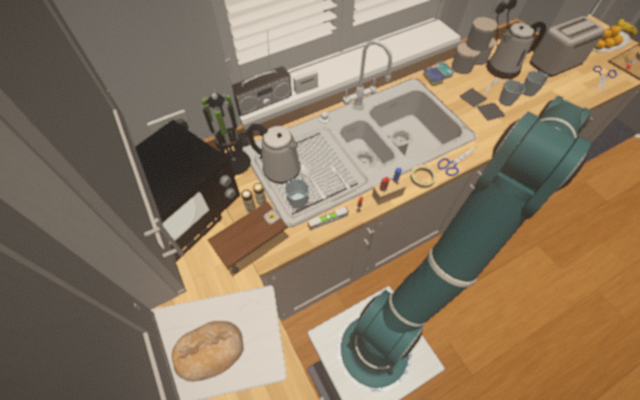

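View pics/side0.png

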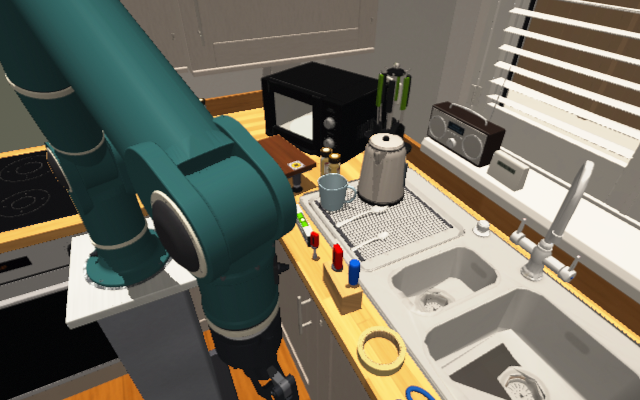

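View pics/wrist0.png

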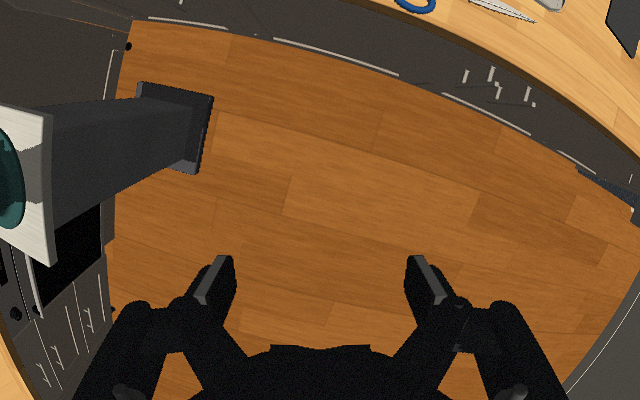

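The scene picture shows the deck near (248,237), the level near (328,217), and the stand with red and blue keys near (388,188). There is a small red look-alike at (360,203) and the tape at (422,178). I'll zoom in.

```bash
python3 - <<'E'
from h import *
f=np.load('pics/scene0.npz'); g=f['frame'][:,:,::-1]
cv2.imwrite('pics/sz0.png',cv2.resize(g[150:280,200:450],None,fx=3.2,fy=3.2,interpolation=cv2.INTER_CUBIC))
f=np.load('pics/side0.npz'); g=f['frame'][:,:,::-1]
cv2.imwrite('pics/dz0.png',cv2.resize(g[120:390,250:450],None,fx=2.2,fy=2.2,interpolation=cv2.INTER_CUBIC))
E
```

```text
(no output)
```

View pics/sz0.png

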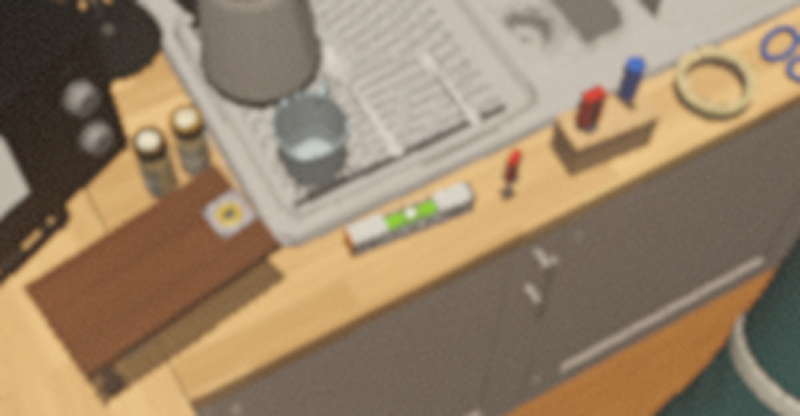

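View pics/dz0.png

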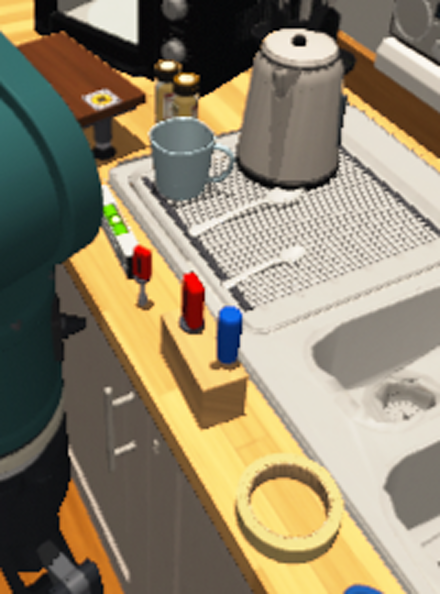

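```bash
python3 - <<'E'
from h import *
def L(n): return {k:v for k,v in np.load(f'pics/{n}.npz').items()}
for n in ('scene0','side0'):
    d=L(n); W=cloud(d); f=d['frame'].astype(int); hsv=cv2.cvtColor(d['frame'],cv2.COLOR_RGB2HSV)
    print(n)
    z=W[...,2]
    # deck
    m=(abs(z-.1)<.012)&(hsv[...,2]<130)&(f[...,0]>f[...,2]+15)&(np.hypot(W[...,0],W[...,1])<1.0)
    nn,lab,sta,cen=cv2.connectedComponentsWithStats(m.astype(np.uint8))
    for i in np.argsort(-sta[1:,4])[:3]+1:
        P=W[lab==i]; r=cv2.minAreaRect(P[:,:2].astype(np.float32)*1000); print(' deck',sta[i],r,np.median(P[:,2]))
    red=((hsv[...,0]<6)|(hsv[...,0]>174))&(hsv[...,1]>190)&(hsv[...,2]>90)
    green=(hsv[...,0]>30)&(hsv[...,0]<65)&(hsv[...,1]>140)&(hsv[...,2]>120)
    for nm,m in(('red',red),('green',green)):
        m=m&(z<.2)&(z>-.02)
        nn,lab,sta,cen=cv2.connectedComponentsWithStats(m.astype(np.uint8))
        for i in range(1,nn):
            if sta[i,4]>8:
                P=W[lab==i]; print(nm,sta[i],cen[i].round(1),np.nanmedian(P,0).round(3),np.nanmin(P,0).round(3),np.nanmax(P,0).round(3))
    # level, all points above counter in region
    u0=W
    m=(z>.028)&(z<.05)&(W[...,0]>.4)&(W[...,0]<.75)
    nn,lab,sta,cen=cv2.connectedComponentsWithStats(m.astype(np.uint8))
    for i in range(1,nn):
        if sta[i,4]>60:
            P=W[lab==i]; r=cv2.minAreaRect(P[:,:2].astype(np.float32)*1000); print(' lvl?',sta[i],r,np.median(P[:,2]))
E
```

```text
scene0
 deck [210 202  61  40 476] ((551.3890991210938, 197.28289794921875), (61.99180221557617, 234.83978271484375), 13.04251480102539) 0.10162203442988725
 deck [226 220  61  48 346] ((478.4521179199219, 187.87591552734375), (48.55016326904297, 239.945068359375), 9.281474113464355) 0.10053626472055288
 deck [207 190  28  19 109] ((695.9392700195312, 224.28123474121094), (19.982261657714844, 110.53677368164062), 7.963740825653076) 0.10057543435927428
green [331 213   5   4  14] [332.9 214.7] [ 0.468 -0.119  0.037] [ 0.462 -0.13   0.034] [ 0.473 -0.113  0.04 ]
green [322 217   4   4  13] [323.5 218.4] [ 0.471 -0.082  0.038] [ 0.465 -0.089  0.034] [ 0.476 -0.074  0.04 ]
 lvl? [595  38  28  11 108] ((679.326416015625, -1909.10595703125), (161.0553741455078, 67.42654418945312), 75.37152099609375) 0.042631997944661174
 lvl? [534  58  53  16 171] ((653.2459716796875, -1553.843017578125), (263.0586853027344, 88.60311126708984), 64.73374938964844) 0.039792311621638835
 lvl? [499  91  18  12  66] ((619.9596557617188, -1137.790771484375), (79.29915618896484, 34.232513427734375), 20.7678833007
[... 2210 characters left out ...]
75961303711), (29.477014541625977, 81.60174560546875), 29.382665634155273) 0.0417694589512705
 lvl? [358 181  28  21 175] ((718.46240234375, -74.74917602539062), (30.286972045898438, 116.02210998535156), 17.911914825439453) 0.040195022151890074
 lvl? [319 195  36  12 147] ((601.4322509765625, -70.88436889648438), (40.583709716796875, 111.85369110107422), 56.899688720703125) 0.03845500647413899
 lvl? [296 203  17  37 244] ((470.71697998046875, -104.46672821044922), (160.14035034179688, 24.48785972595215), 84.31044006347656) 0.03627783838033634
 lvl? [323 269  39  40 243] ((435.5220947265625, -378.06231689453125), (48.757476806640625, 123.9522933959961), 20.456628799438477) 0.03923679159205021
```

```bash
cat > plan.py <<'E'
from h import *
import sys
# plan.py x y z jawdeg N : N identical rows
def plan(x,y,z,jaw,N,p=None,R=None,dec=2):
    s,p0,R0=st()
    p=p0 if p is None else p; R=R0 if R is None else R
    j=np.radians(jaw)
    best=None
    for jj in (j,j+np.pi):
        Z=np.array([np.cos(jj),np.sin(jj),0]); X=np.array([0,0,-1.]); T=np.stack([X,np.cross(Z,X),Z],1)
        rv=Ro.from_matrix(R.T@T).as_rotvec()
        if best is None or np.linalg.norm(rv)<np.linalg.norm(best[0]): best=(rv,T)
    rv,T=best; w=np.degrees(rv)/N
    M=np.zeros((3,3)); Rk=R.copy()
    for k in range(N):
        M+=Rk; Rk=Rk@Ro.from_rotvec(np.radians(w)).as_matrix()
    sft=np.linalg.solve(M,np.array([x,y,z])-p)*100
    print(f"x{N} rows: t={sft.round(dec)} w={w.round(dec)}  |t|={np.linalg.norm(sft)*10:.1f}mm |w|={np.linalg.norm(w):.2f}deg; q {s['q'].round(2)} t={s['time_s']:.2f}")
if __name__=="__main__":
    a=[float(v) for v in sys.argv[1:]]; plan(*a[:4],int(a[4]))
E
python3 plan.py 0.40 -0.10 0.25 -5.5 18;python3 plan.py 0.36 -0.10 0.25 -5.5 18
python3 - <<'E'
from h import *
d=dict(np.load('pics/scene0.npz'))
for u,v in((200+215/3.2,150+170/3.2),(200+28/3.2,150+288/3.2),(200+90/3.2,150+372/3.2),(200+280/3.2,150+250/3.2),(200+229/3.2,150+213/3.2)): print(world(d,u,v,.1))
print(world(d,200+590/3.2,150+95/3.2,.134))
E
```

```text
x18 rows: t=[-0.11  3.15 -1.08] w=[-3.78 -0.   -0.  ]  |t|=33.4mm |w|=3.78deg; q [ 1.24  0.47 -0.01  1.6   0.01  1.07 -0.06] t=0.15
x18 rows: t=[-0.11  3.   -1.26] w=[-3.78 -0.   -0.  ]  |t|=32.5mm |w|=3.78deg; q [ 1.24  0.47 -0.01  1.6   0.01  1.07 -0.06] t=0.15
[0.59450907 0.08445038 0.1       ]
[0.55571061 0.32181366 0.1       ]
[0.43402499 0.29813812 0.1       ]
[0.46663217 0.0649078  0.1       ]
[0.5356428  0.09414829 0.1       ]
[ 0.45759025 -0.32951819  0.134     ]
```

```bash
python3 -m crank '[{"tx":-0.11,"ty":3.25,"tz":-0.86,"wx":-3.78},{"tx":-0.11,"ty":3.25,"tz":-0.86,"wx":-3.78},{"tx":-0.11,"ty":3.25,"tz":-0.86,"wx":-3.78},{"tx":-0.11,"ty":3.25,"tz":-0.86,"wx":-3.78},{"tx":-0.11,"ty":3.25,"tz":-0.86,"wx":-3.78},{"tx":-0.11,"ty":3.25,"tz":-0.86,"wx":-3.78},{"tx":-0.11,"ty":3.25,"tz":-0.86,"wx":-3.78},{"tx":-0.11,"ty":3.25,"tz":-0.86,"wx":-3.78},{"tx":-0.11,"ty":3.25,"tz":-0.86,"wx":-3.78}]' 0.6; python3 plan.py 0.47 -0.10 0.25 -5.5 9
```

```text
x9 rows: t=[-0.21  6.79 -1.77] w=[-7.56 -0.01 -0.  ]  |t|=70.2mm |w|=7.56deg; q [ 1.24  0.47 -0.01  1.6   0.01  1.07 -0.06] t=0.15validation failed for argument at $[0]...
```

```bash
python3 -m crank '[{"tx":0,"ty":1.0,"tz":0,"wx":0,"wy":0,"wz":0}]' 0.6; echo; python3 -m crank '[{"tx":0,"ty":1.0,"tz":0,"wx":-4,"wy":0,"wz":0}]'; python3 -m crank --help
```

```text
time_s: 0.23
position: [0.1916, -0.6209, 0.2308]
orientation: [0.997, 1.332, -0.998]
wrist_force: [-1.1, 0.0, -0.1]
opening: 0.887

time_s: 0.32
position: [0.2036, -0.6175, 0.231]
orientation: [0.943, 1.358, -0.943]
wrist_force: [1.1, 0.1, 0.2]
opening: 0.747invalid input: not JSON, or not a number
```

```bash
python3 plan.py 0.47 -0.10 0.25 -5.5 16; python3 plan.py 0.44 -0.10 0.25 -5.5 16
```

```text
x16 rows: t=[-0.12  3.75 -0.82] w=[-4. -0. -0.]  |t|=38.4mm |w|=4.00deg; q [ 1.22  0.47 -0.03  1.6   0.02  1.07 -0.03] t=0.32
x16 rows: t=[-0.12  3.62 -0.97] w=[-4. -0. -0.]  |t|=37.5mm |w|=4.00deg; q [ 1.22  0.47 -0.03  1.6   0.02  1.07 -0.03] t=0.32
```

```bash
python3 -m crank '[{"tx":-0.1,"ty":3.7,"tz":-0.8,"wx":-4,"wy":0,"wz":0},{"tx":-0.1,"ty":3.7,"tz":-0.8,"wx":-4,"wy":0,"wz":0},{"tx":-0.1,"ty":3.7,"tz":-0.8,"wx":-4,"wy":0,"wz":0},{"tx":-0.1,"ty":3.7,"tz":-0.8,"wx":-4,"wy":0,"wz":0},{"tx":-0.1,"ty":3.7,"tz":-0.8,"wx":-4,"wy":0,"wz":0},{"tx":-0.1,"ty":3.7,"tz":-0.8,"wx":-4,"wy":0,"wz":0},{"tx":-0.1,"ty":3.7,"tz":-0.8,"wx":-4,"wy":0,"wz":0},{"tx":-0.1,"ty":3.7,"tz":-0.8,"wx":-4,"wy":0,"wz":0}]'; python3 plan.py 0.47 -0.10 0.25 -5.5 8
```

```text
time_s: 0.98
position: [0.4106, -0.3978, 0.2393]
orientation: [0.509, 1.51, -0.509]
wrist_force: [0.8, -0.2, 0.7]
opening: 0.596
x8 rows: t=[-0.13  3.76 -0.8 ] w=[-3.97  0.   -0.  ]  |t|=38.5mm |w|=3.97deg; q [ 0.91  0.34 -0.25  1.78  0.1   1.03 -0.02] t=0.98
```

```bash
python3 -m crank '[{"tx":-0.1,"ty":3.7,"tz":-0.8,"wx":-4,"wy":0,"wz":0},{"tx":-0.1,"ty":3.7,"tz":-0.8,"wx":-4,"wy":0,"wz":0},{"tx":-0.1,"ty":3.7,"tz":-0.8,"wx":-4,"wy":0,"wz":0},{"tx":-0.1,"ty":3.7,"tz":-0.8,"wx":-4,"wy":0,"wz":0},{"tx":-0.1,"ty":3.7,"tz":-0.8,"wx":-4,"wy":0,"wz":0},{"tx":-0.1,"ty":3.7,"tz":-0.8,"wx":-4,"wy":0,"wz":0},{"tx":-0.1,"ty":3.7,"tz":-0.8,"wx":-4,"wy":0,"wz":0},{"tx":-0.1,"ty":3.7,"tz":-0.8,"wx":-4,"wy":0,"wz":0},{"tx":0,"ty":0,"tz":0,"wx":0,"wy":0,"wz":0}]'; python3 - <<'E'
from h import *
s,p,R=st(); print(p,R.round(3))
d=save("wrist","w1"); np.savez('pics/w1pose.npz',p=p,R=R)
d=save("scene","s1")
cv2.imwrite('pics/s1z.png',cv2.resize(d['frame'][150:280,200:450,::-1],None,fx=3.2,fy=3.2,interpolation=cv2.INTER_CUBIC))
E
python3 plan.py 0.47 -0.10 0.25 -5.5 2
```

```text
time_s: 1.73
position: [0.4675, -0.098, 0.2479]
orientation: [0.066, 1.569, -0.062]
wrist_force: [-0.5, -0.4, 0.4]
opening: 0.603
[ 0.46751489 -0.09803269  0.24789197] [[ 0.001  0.082  0.997]
 [ 0.003  0.997 -0.082]
 [-1.     0.003  0.001]]
x2 rows: t=[-0.12  0.25  0.1 ] w=[0.11 0.02 0.01]  |t|=2.9mm |w|=0.11deg; q [ 0.61  0.2  -0.51  1.96  0.12  1.   -0.05] t=1.83
```

View pics/w1.png

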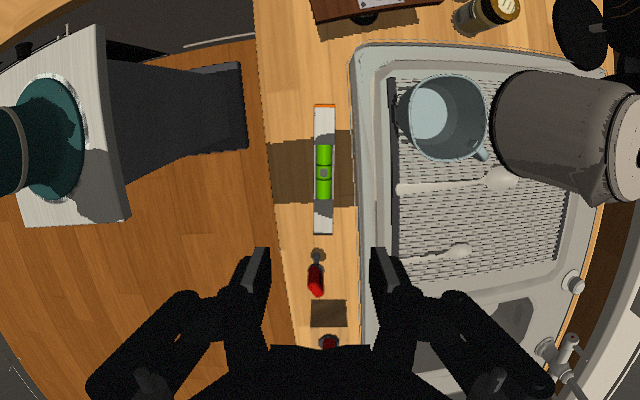

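View pics/s1z.png

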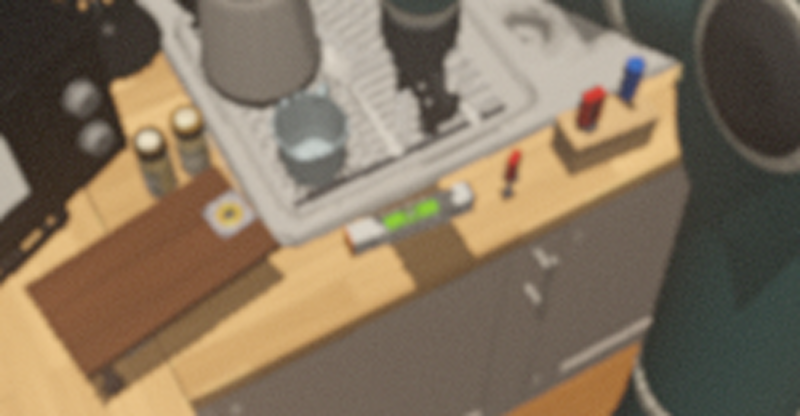

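The wrist picture shows the level upright from (324,104), the orange end, to (323,235). The red look-alike is at (316,280), the stand's shadow is near (328,312), and the deck edge is at the top near (375,10).

```bash
cat >> h.py <<'E'
def wray(d,u,v,p,R):
    K=d["intrinsics"];x=(u-K[0,2])/K[0,0];y=(v-K[1,2])/K[1,1];r=np.hypot(x,y)
    c=np.array([np.sin(r)*x/max(r,1e-9),np.sin(r)*y/max(r,1e-9),np.cos(r)])
    M=d["mount"]; return p+R@M[:3,3], R@M[:3,:3]@c
def wworld(d,u,v,p,R,z):
    o,r=wray(d,u,v,p,R); return o+r*(z-o[2])/r[2]
def wcloud(d,p,R):
    v,u=np.mgrid[:400,:640]; K=d["intrinsics"]; x=(u-K[0,2])/K[0,0];y=(v-K[1,2])/K[1,1];r=np.hypot(x,y)+1e-9
    c=np.stack([np.sin(r)*x/r,np.sin(r)*y/r,np.cos(r)],-1); z=d["z_map"][...,None]
    P=c/c[...,2:]*z; M=d["mount"]; W=(P@M[:3,:3].T+M[:3,3])@R.T+p; W[d["z_map"]==0]=np.nan; return W
E
python3 - <<'E'
from h import *
d=dict(np.load('pics/w1.npz')); q=np.load('pics/w1pose.npz'); p,R=q['p'],q['R']
for u,v in((315,105),(334,105),(315,234),(332,234)): print(wworld(d,u,v,p,R,.038).round(4))
W=wcloud(d,p,R); m=(abs(W[...,2]-.036)<.007); m[:, :290]=0; m[:,350:]=0; m[:90]=0; m[245:]=0
P=W[m]; r=cv2.minAreaRect(P[:,:2].astype(np.float32)*1000); print(r,np.nanmedian(P[:,2]))
hsv=cv2.cvtColor(d['frame'],cv2.COLOR_RGB2HSV)
g=(hsv[...,0]>30)&(hsv[...,0]<65)&(hsv[...,1]>140)&(hsv[...,2]>120); v,u=np.nonzero(g); print(wworld(d,u.mean(),v.mean(),p,R,.036),u.mean(),v.mean())
print(W[300,330],W[312,328],W[12,375],W[2,380])
E
```

```text
[ 0.4676 -0.0234  0.038 ]
[ 0.4888 -0.0251  0.038 ]
[ 0.4539 -0.1801  0.038 ]
[ 0.4751 -0.1819  0.038 ]
((470.93682861328125, -102.14923858642578), (158.7650909423828, 24.70270538330078), 84.69255828857422) 0.037514292328161725
[ 0.47041066 -0.10110025  0.036     ] 323.1114864864865 171.06756756756758
[ 0.46485786 -0.30985388  0.00423092] [ 0.46106685 -0.31091072  0.03218324] [0.5342222  0.06756566 0.08768074] [0.53768225 0.07460169 0.09949297]
```

```bash
python3 plan.py 0.471 -0.102 0.012 -5.3 8
```

```text
x8 rows: t=[2.94 0.04 0.04] w=[0. 0. 0.]  |t|=29.5mm |w|=0.00deg; q [ 0.61  0.2  -0.51  1.96  0.12  1.   -0.05] t=1.83
```

```bash
python3 -m crank '[{"tx":3.5,"ty":0.05,"tz":0.05,"wx":0,"wy":0,"wz":0},{"tx":3.5,"ty":0.05,"tz":0.05,"wx":0,"wy":0,"wz":0},{"tx":3.5,"ty":0.05,"tz":0.05,"wx":0,"wy":0,"wz":0},{"tx":3.5,"ty":0.05,"tz":0.05,"wx":0,"wy":0,"wz":0},{"tx":3.5,"ty":0.05,"tz":0.05,"wx":0,"wy":0,"wz":0},{"tx":3.0,"ty":0.05,"tz":0.05,"wx":0,"wy":0,"wz":0},{"tx":2.0,"ty":0,"tz":0,"wx":0,"wy":0,"wz":0},{"tx":0.8,"ty":0,"tz":0,"wx":0,"wy":0,"wz":0},{"tx":0,"ty":0,"tz":0,"wx":0,"wy":0,"wz":0}]'; python3 plan.py 0.471 -0.102 0.012 -5.3 1
```

```text
time_s: 2.58
position: [0.4694, -0.1048, 0.0124]
orientation: [0.077, 1.573, -0.077]
wrist_force: [-0.8, 0.4, -0.2]
opening: 0.599
x1 rows: t=[0.04 0.29 0.14] w=[-0.3  -0.23 -0.  ]  |t|=3.2mm |w|=0.38deg; q [ 0.44  0.58 -0.35  2.11  0.4   0.51 -0.31] t=2.58
```

```bash
python3 -m crank '[{"tx":0,"ty":0.3,"tz":0.1,"wx":0,"wy":0,"wz":0},{"tx":0,"ty":0,"tz":0,"wx":0,"wy":0,"wz":0},{"tx":0,"ty":0,"tz":0,"wx":0,"wy":0,"wz":0},{"tx":0,"ty":0,"tz":0,"wx":0,"wy":0,"wz":0},{"tx":0,"ty":0,"tz":0,"wx":0,"wy":0,"wz":0},{"tx":0,"ty":0,"tz":0,"wx":0,"wy":0,"wz":0}]' 0 60; python3 plan.py 0.455 0.05 0.25 -3 10;python3 plan.py 0.471 -0.102 0.25 -5.3 7
```

```text
time_s: 3.08
position: [0.4733, -0.1015, 0.0159]
orientation: [0.075, 1.566, -0.076]
wrist_force: [-0.9, 1.0, 6.9]
opening: 0.269
x10 rows: t=[-2.34  1.5  -0.29] w=[-0.25  0.02  0.  ]  |t|=27.9mm |w|=0.25deg; q [ 0.43  0.58 -0.35  2.11  0.4   0.51 -0.31] t=3.08
x7 rows: t=[-3.34 -0.01 -0.03] w=[-0.03  0.03  0.  ]  |t|=33.4mm |w|=0.04deg; q [ 0.43  0.58 -0.35  2.11  0.4   0.51 -0.31] t=3.08
```

```bash
python3 -m crank '[{"tx":-1.5,"ty":0,"tz":0,"wx":0,"wy":0,"wz":0},{"tx":-3.0,"ty":0,"tz":0,"wx":0,"wy":0,"wz":0},{"tx":-3.5,"ty":1,"tz":0,"wx":0,"wy":0,"wz":0},{"tx":-3.5,"ty":1.5,"tz":0,"wx":0,"wy":0,"wz":0},{"tx":-3.5,"ty":1.5,"tz":0,"wx":0,"wy":0,"wz":0},{"tx":-3.5,"ty":1.5,"tz":0,"wx":0,"wy":0,"wz":0},{"tx":-3.5,"ty":1.5,"tz":0,"wx":0,"wy":0,"wz":0},{"tx":-1.5,"ty":1.5,"tz":0,"wx":0,"wy":0,"wz":0},{"tx":0,"ty":1,"tz":0,"wx":0,"wy":0,"wz":0},{"tx":0,"ty":0,"tz":0,"wx":0,"wy":0,"wz":0},{"tx":0,"ty":0,"tz":0,"wx":0,"wy":0,"wz":0}]'; python3 - <<'E'
from h import *
s,p,R=st(); print(p,R.round(3),s['opening'])
d=save("wrist","w2"); np.savez('pics/w2pose.npz',p=p,R=R)
cv2.imwrite('pics/w2z.png',cv2.resize(d['frame'][0:200,240:460,::-1],None,fx=3,fy=3,interpolation=cv2.INTER_CUBIC))
E
```

```text
time_s: 4.0
position: [0.4799, -0.0071, 0.248]
orientation: [0.074, 1.572, -0.076]
wrist_force: [-0.7, 0.1, -2.9]
opening: 0.268
[ 0.47987268 -0.00710903  0.24798107] [[-0.002  0.095  0.995]
 [-0.001  0.995 -0.095]
 [-1.    -0.001 -0.002]] 0.267915489439657
```

View pics/w2.png

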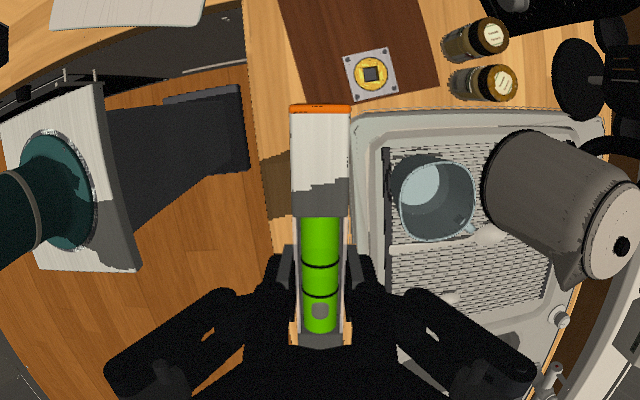

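View pics/w2z.png

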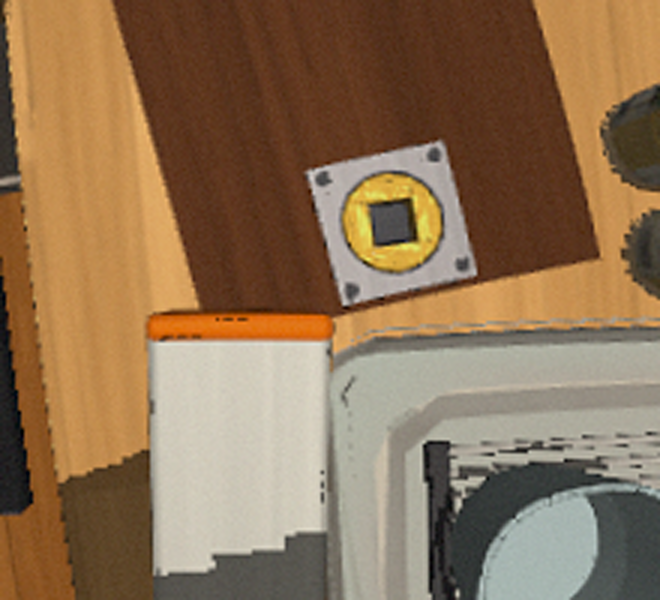

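Socket plate seen at (371,74); the level is held centrally, orange end forward.

```bash
python3 - <<'E'
from h import *
d=dict(np.load('pics/w2.npz')); q=np.load('pics/w2pose.npz'); p,R=q['p'],q['R']
W=wcloud(d,p,R)
f=lambda u,v,z:wworld(d,240+u/3,u*0+v/3,p,R,z)
pl=[f(*c,.1) for c in((305,172),(441,140),(476,273),(346,306))]
print('plate c',np.mean(pl,0)); 
a=lambda A,B:np.degrees(np.arctan2(*(B-A)[:2][::-1]))
print('plate edges', a(pl[0],pl[1]),a(pl[3],pl[2]),a(pl[3],pl[0]),a(pl[2],pl[1]))
h=[f(*c,.1) for c in((368,203),(409,196),(417,238),(376,246))]
print('hole c',np.mean(h,0),[np.linalg.norm(h[i]-h[i-1]) for i in range(4)])
print('hole edges', a(h[0],h[1]),a(h[3],h[2]),a(h[3],h[0]),a(h[2],h[1]))
e=[f(*c,.1) for c in((115,0),(203,310),(340,312),(600,257),(533,0))]
print('deck edges',a(e[1],e[0]),a(e[3],e[4]),a(e[2],e[3]),e)
print('z',np.nanmedian(W[5:45,300:340,2]),np.nanmedian(W[60:90,355:390,2]), W[74,371])
hsv=cv2.cvtColor(d['frame'],cv2.COLOR_RGB2HSV)
m=(hsv[...,0]>20)&(hsv[...,0]<32)&(hsv[...,1]>150)&(hsv[...,2]>120); m[:, :340]=0;m[:,400:]=0;m[:45]=0;m[105:]=0
(cu,cv_),r=cv2.minEnclosingCircle(np.argwhere(m)[:,::-1].astype(np.float32)); print('brass',cu,cv_,r,wworld(d,cu,cv_,p,R,.1))
E
```

```text
plate c [0.53593484 0.09305253 0.1       ]
plate edges 10.59564123744084 10.882209749866036 101.5595829217383 99.97407451426803
hole c [0.53580925 0.09338974 0.1       ] [np.float64(0.01377176205104334), np.float64(0.013101997706010565), np.float64(0.013516736016899155), np.float64(0.013210734449083125)]
hole edges 6.84641355834301 7.942276229810819 95.32473331290865 95.74681714508078
deck edges 99.5046597084613 99.4064641554734 9.235663351019197 [array([0.45756132, 0.17371078, 0.1       ]), array([0.47489699, 0.07016863, 0.1       ]), array([0.51697165, 0.06575889, 0.1       ]), array([0.60350264, 0.07982913, 0.1       ]), array([0.5891755 , 0.16631185, 0.1       ])]
z 0.09905335620978425 0.09905362489454998 [0.53664209 0.09325949 0.09555386]
brass 370.0 74.0 16.643415451049805 [0.53495757 0.09300579 0.1       ]
```

```bash
python3 plan.py 0.516 0.2116 0.20 9.5 8
```

```text
x8 rows: t=[0.59 2.74 0.51] w=[-1.88 -0.03  0.  ]  |t|=28.5mm |w|=1.88deg; q [ 0.45  0.22 -0.57  1.96  0.14  1.01 -0.28] t=4.05
```

```bash
python3 -m crank '[{"tx":0.1,"ty":2.7,"tz":0.5,"wx":-1.9,"wy":0,"wz":0},{"tx":0.2,"ty":2.7,"tz":0.5,"wx":-1.9,"wy":0,"wz":0},{"tx":0.2,"ty":2.7,"tz":0.5,"wx":-1.9,"wy":0,"wz":0},{"tx":0.6,"ty":2.7,"tz":0.5,"wx":-1.9,"wy":0,"wz":0},{"tx":0.6,"ty":2.7,"tz":0.5,"wx":-1.9,"wy":0,"wz":0},{"tx":1,"ty":2.7,"tz":0.5,"wx":-1.9,"wy":0,"wz":0},{"tx":1,"ty":2.7,"tz":0.5,"wx":-1.9,"wy":0,"wz":0},{"tx":1,"ty":2.7,"tz":0.5,"wx":-1.9,"wy":0,"wz":0},{"tx":0,"ty":0,"tz":0,"wx":0,"wy":0,"wz":0}]'; python3 plan.py 0.516 0.2116 0.12 9.5 5
```

```text
time_s: 4.8
position: [0.5141, 0.2138, 0.1985]
orientation: [-0.136, 1.573, 0.141]
wrist_force: [-1.6, 0.9, -2.4]
opening: 0.266
x5 rows: t=[ 1.57 -0.05  0.04] w=[ 0.12 -0.07 -0.04]  |t|=15.7mm |w|=0.14deg; q [ 0.07  0.44 -0.66  1.83  0.31  0.98 -0.55] t=4.80
```

```bash
python3 -m crank '[{"tx":2,"ty":-0.1,"tz":0.1,"wx":0,"wy":0,"wz":0},{"tx":2,"ty":0,"tz":0,"wx":0,"wy":0,"wz":0},{"tx":2,"ty":0,"tz":0,"wx":0,"wy":0,"wz":0},{"tx":1,"ty":0,"tz":0,"wx":0,"wy":0,"wz":0},{"tx":0.5,"ty":0,"tz":0,"wx":0,"wy":0,"wz":0},{"tx":0,"ty":0,"tz":0,"wx":0,"wy":0,"wz":0}]'; python3 -m crank '[{"tx":0.3,"ty":0,"tz":0,"wx":0,"wy":0,"wz":0},{"tx":0.2,"ty":0,"tz":0,"wx":0,"wy":0,"wz":0},{"tx":0.2,"ty":0,"tz":0,"wx":0,"wy":0,"wz":0},{"tx":0,"ty":0,"tz":0,"wx":0,"wy":0,"wz":0}]'
```

```text
time_s: 5.3
position: [0.5171, 0.2074, 0.1255]
orientation: [-0.133, 1.57, 0.131]
wrist_force: [0.4, -0.2, -2.3]
opening: 0.267
time_s: 5.63
position: [0.518, 0.2085, 0.1205]
orientation: [-0.133, 1.566, 0.133]
wrist_force: [-0.0, -1.0, -2.0]
opening: 0.266
```

```bash
python3 -m crank '[{"tx":0.2,"ty":0.1,"tz":0,"wx":0,"wy":0,"wz":0},{"tx":0.2,"ty":0.1,"tz":0,"wx":0,"wy":0,"wz":0},{"tx":0.1,"ty":0,"tz":0,"wx":0,"wy":0,"wz":0},{"tx":0,"ty":0,"tz":0,"wx":0,"wy":0,"wz":0}]'; python3 -m crank '[{"tx":0.2,"ty":0,"tz":0,"wx":0,"wy":0,"wz":0},{"tx":0.1,"ty":0,"tz":0,"wx":0,"wy":0,"wz":0},{"tx":0,"ty":0,"tz":0,"wx":0,"wy":0,"wz":0}]'
```

```text
time_s: 5.97
position: [0.5176, 0.2108, 0.1156]
orientation: [-0.133, 1.566, 0.133]
wrist_force: [-0.9, -0.3, 1.0]
opening: 0.268
time_s: 6.22
position: [0.5177, 0.2108, 0.1153]
orientation: [-0.134, 1.566, 0.131]
wrist_force: [-7.9, -4.6, 23.3]
opening: 0.266
```

```bash
python3 -m crank '[{"tx":0,"ty":0,"tz":0,"wx":0,"wy":0,"wz":0},{"tx":0,"ty":0,"tz":0,"wx":0,"wy":0,"wz":0},{"tx":0,"ty":0,"tz":0,"wx":0,"wy":0,"wz":0},{"tx":-0.2,"ty":0,"tz":0,"wx":0,"wy":0,"wz":0},{"tx":0,"ty":0,"tz":0,"wx":0,"wy":0,"wz":0}]'; python3 -m crank '[{"tx":0,"ty":0,"tz":0,"wx":0,"wy":0,"wz":0},{"tx":0,"ty":0,"tz":0,"wx":0,"wy":0,"wz":0},{"tx":0,"ty":0,"tz":0,"wx":0,"wy":0,"wz":0}]' 0.6;  python3 plan.py 0.516 0.2116 0.3 9.5 7;python3 plan.py 0.45 -0.23 0.28 9.5 12
```

```text
time_s: 6.63
position: [0.5179, 0.2108, 0.1153]
orientation: [-0.133, 1.565, 0.133]
wrist_force: [-4.5, -0.8, 11.6]
opening: 0.265
time_s: 6.88
position: [0.5176, 0.2104, 0.1139]
orientation: [-0.133, 1.567, 0.133]
wrist_force: [0.1, 0.7, 0.0]
opening: 0.603
x7 rows: t=[-2.66  0.02 -0.02] w=[ 0.03 -0.    0.  ]  |t|=26.6mm |w|=0.03deg; q [ 0.01  0.55 -0.59  1.89  0.41  0.82 -0.62] t=6.88
x12 rows: t=[-1.38 -3.52 -1.17] w=[ 0.01 -0.    0.  ]  |t|=39.6mm |w|=0.01deg; q [ 0.01  0.55 -0.59  1.89  0.41  0.82 -0.62] t=6.88
```

```bash
python3 -m crank '[{"tx":-2,"ty":0,"tz":0,"wx":0,"wy":0,"wz":0},{"tx":-3.5,"ty":0,"tz":0,"wx":0,"wy":0,"wz":0},{"tx":-3.5,"ty":-1,"tz":-0.3,"wx":0,"wy":0,"wz":0},{"tx":-3,"ty":-2,"tz":-0.6,"wx":0,"wy":0,"wz":0},{"tx":-3,"ty":-2.8,"tz":-0.8,"wx":0,"wy":0,"wz":0},{"tx":-1,"ty":-3.7,"tz":-1.2,"wx":0,"wy":0,"wz":0},{"tx":0,"ty":-3.9,"tz":-1.2,"wx":0,"wy":0,"wz":0},{"tx":0,"ty":-3.9,"tz":-1.2,"wx":0,"wy":0,"wz":0},{"tx":0,"ty":-3.9,"tz":-1.2,"wx":0,"wy":0,"wz":0}]'; python3 - <<'E'
from h import *
d=save("scene","s2")
cv2.imwrite('pics/s2z.png',cv2.resize(d['frame'][190:260,190:320,::-1],None,fx=6,fy=6,interpolation=cv2.INTER_CUBIC))
E
python3 plan.py 0.45 -0.31 0.28 4 12
```

```text
time_s: 7.63
position: [0.4886, -0.0112, 0.2744]
orientation: [-0.133, 1.566, 0.132]
wrist_force: [1.2, -1.0, -2.2]
opening: 0.602
x12 rows: t=[-0.05 -2.36 -0.59] w=[ 0.42 -0.01  0.03]  |t|=24.3mm |w|=0.42deg; q [ 0.52  0.21 -0.62  1.91  0.14  1.07 -0.  ] t=7.68
```

View pics/s2z.png

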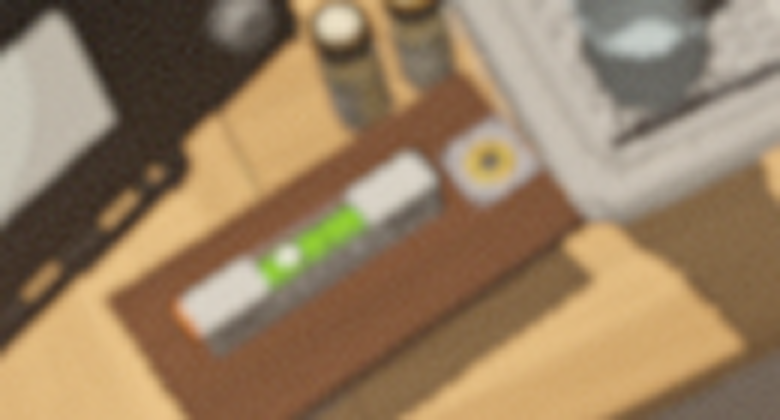

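The level lies along the deck. The bubble is at zoom pixel (287,257), off toward the orange (high) end. Next, the key.

```bash
python3 -m crank '[{"tx":0,"ty":-3.5,"tz":-0.8,"wx":0,"wy":0,"wz":0},{"tx":0,"ty":-3.5,"tz":-0.8,"wx":1,"wy":0,"wz":0},{"tx":0,"ty":-3.5,"tz":-0.8,"wx":1,"wy":0,"wz":0},{"tx":0,"ty":-3.5,"tz":-0.8,"wx":1,"wy":0,"wz":0},{"tx":0,"ty":-3.5,"tz":-0.8,"wx":1,"wy":0,"wz":0},{"tx":0,"ty":-3.5,"tz":-0.8,"wx":1,"wy":0,"wz":0},{"tx":0,"ty":-3,"tz":-0.8,"wx":0,"wy":0,"wz":0},{"tx":0,"ty":-3,"tz":-0.6,"wx":0,"wy":0,"wz":0},{"tx":0,"ty":0,"tz":0,"wx":0,"wy":0,"wz":0},{"tx":0,"ty":0,"tz":0,"wx":0,"wy":0,"wz":0}]'; python3 - <<'E'
from h import *
s,p,R=st(); print(p,R.round(3),s['opening'],s['q'])
d=save("wrist","w3"); np.savez('pics/w3pose.npz',p=p,R=R)
cv2.imwrite('pics/w3z.png',cv2.resize(d['frame'][80:330,220:460,::-1],None,fx=2.4,fy=2.4,interpolation=cv2.INTER_CUBIC))
E
```

```text
time_s: 8.52
position: [0.4612, -0.2865, 0.2734]
orientation: [-0.061, 1.571, 0.062]
wrist_force: [-0.4, 0.5, 0.2]
opening: 0.6
[ 0.46115042 -0.28647297  0.2733866 ] [[-0.001 -0.078  0.997]
 [ 0.001  0.997  0.078]
 [-1.     0.001 -0.001]] 0.6004131804342699 [ 0.86224277  0.28489131 -0.44167771  1.79668619  0.13560125  1.09101594
  0.45097737]
```

View pics/w3z.png

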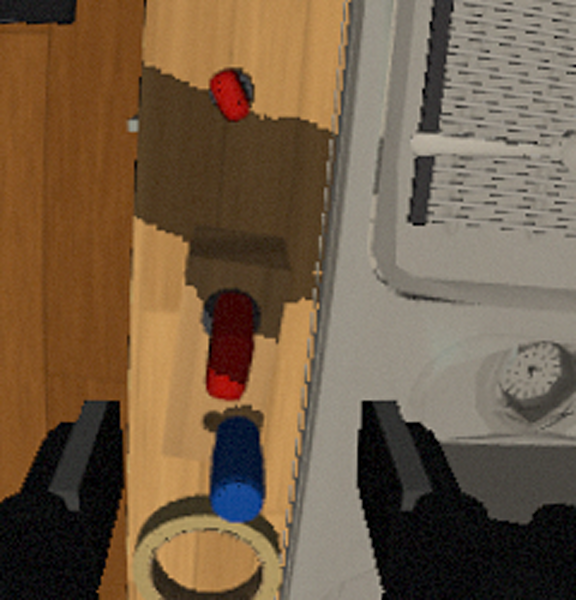

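```bash
python3 - <<'E'
from h import *
d=dict(np.load('pics/w3.npz')); q=np.load('pics/w3pose.npz'); p,R=q['p'],q['R']
W=wcloud(d,p,R); m=np.zeros((400,640),bool); m[195:250,295:335]=1
Z=W[...,2]
for lo,hi in((.06,.07),(.080,.10),(.10,.12),(.12,.131),(.131,.142)):
    k=m&(Z>lo)&(Z<hi); P=W[k]
    if len(P)>5: r=cv2.minAreaRect(P[:,:2].astype(np.float32)*1000); print(lo,len(P),r,P.min(0),P.max(0))
k=m&(Z>.131); v,u=np.nonzero(k); print(u.min(),u.max(),v.min(),v.max())
# stand top
m=np.zeros((400,640),bool); m[170:260,280:345]=1
k=m&(abs(Z-.066)<.004); P=W[k]; print(len(P),cv2.minAreaRect(P[:,:2].astype(np.float32)*1000))
f=lambda u,v,z:wworld(d,220+u/2.4,80+v/2.4,p,R,z)
a,b=f(190,228,.066),f(290,240,.066);print(a,b,np.degrees(np.arctan2(*(b-a)[:2][::-1])))
cv2.imwrite('pics/w3k.png',cv2.resize(d['frame'][160:270,280:350,::-1],None,fx=7,fy=5.4,interpolation=cv2.INTER_NEAREST)*1)
for fn in('s2','side0'):
    e=dict(np.load(f'pics/{fn}.npz'));Wc=cloud(e);h=cv2.cvtColor(e['frame'],cv2.COLOR_RGB2HSV)
    k=((h[...,0]<8)|(h[...,0]>172))&(h[...,1]>150)&(Wc[...,2]>.08)&(Wc[...,2]<.15)&(abs(Wc[...,1]+.345)<.06)
    P=Wc[k]; print(fn,len(P), np.median(P,0) if len(P) else 0, cv2.minAreaRect(P[:,:2].astype(np.float32)*1000) if len(P)>4 else 0)
E
```

```text
0.06 1268 ((458.87127685546875, -354.12225341796875), (48.45686721801758, 73.35440826416016), 2.7107601165771484) [ 0.43371218 -0.39173446  0.06366604] [ 0.48346553 -0.31647527  0.06995563]
0.08 94 ((455.48773193359375, -328.1238098144531), (24.044387817382812, 10.93138313293457), 39.20733642578125) [ 0.44962722 -0.33995854  0.08017215] [ 0.46776814 -0.32066656  0.09919665]
0.1 114 ((455.43511962890625, -330.7047424316406), (27.558351516723633, 14.7330904006958), 39.95041275024414) [ 0.44960226 -0.34519989  0.10003166] [ 0.46884171 -0.32108738  0.11992282]
0.12 135 ((459.3385314941406, -336.20013427734375), (29.914310455322266, 17.98725128173828), 85.7140121459961) [ 0.44994187 -0.35055068  0.12015638] [ 0.46876455 -0.32118578  0.13099746]
0.131 386 ((459.29058837890625, -337.03240966796875), (28.804515838623047, 15.906586647033691), 84.98503112792969) [ 0.45050673 -0.35147384  0.13103316] [ 0.46750468 -0.3229061   0.13565421]
306 324 220 246
2032 ((457.50787353515625, -359.5958557128906), (100.08958435058594, 53.09944152832031), 86.01799011230469)
[ 0.43653776 -0.29507674  0.066     ] [ 0.48553687 -0.29735348  0.066     ] -2.660329938990968
s2 34 [ 0.45603727 -0.32927494  0.12858363] ((457.4381103515625, -332.5990905761719), (24.910173416137695, 8.68934440612793), 88.88858795166016)
side0 202 [ 0.45449931 -0.34937014  0.11660947] ((457.7310791015625, -340.9517822265625), (16.1699161529541, 28.372190475463867), 0.46358582377433777)
```

View pics/w3k.png

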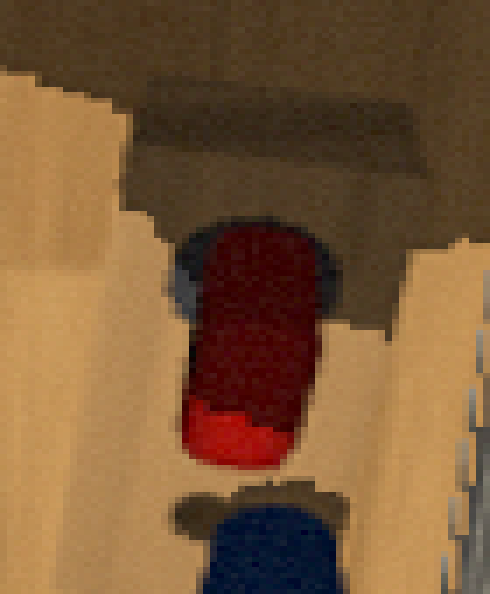

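```bash
python3 plan.py 0.459 -0.336 0.17 -4.5 5;python3 plan.py 0.459 -0.336 0.086 -4.5 8
```

```text
x5 rows: t=[ 2.07 -1.03 -0.07] w=[ 1.83 -0.01 -0.01]  |t|=23.1mm |w|=1.83deg; q [ 0.86  0.28 -0.44  1.8   0.14  1.09  0.45] t=8.57
x8 rows: t=[ 2.34 -0.64 -0.04] w=[ 1.14 -0.   -0.01]  |t|=24.3mm |w|=1.14deg; q [ 0.86  0.28 -0.44  1.8   0.14  1.09  0.45] t=8.57
```

```bash
python3 -m crank '[{"tx":2,"ty":-1.0,"tz":0,"wx":1.8,"wy":0,"wz":0},{"tx":2,"ty":-1.0,"tz":-0.1,"wx":1.8,"wy":0,"wz":0},{"tx":2,"ty":-1.0,"tz":-0.1,"wx":1.8,"wy":0,"wz":0},{"tx":2,"ty":-1.0,"tz":-0.1,"wx":1.8,"wy":0,"wz":0},{"tx":2,"ty":-1.1,"tz":-0.1,"wx":1.8,"wy":0,"wz":0},{"tx":0,"ty":0,"tz":0,"wx":0,"wy":0,"wz":0},{"tx":0,"ty":0,"tz":0,"wx":0,"wy":0,"wz":0}]' 0.55; python3 plan.py 0.459 -0.336 0.086 -4.5 4; python3 - <<'E'
from h import *
s,p,R=st(); print(p,R.round(3),s['opening'],s['q'])
d=save("side","d4")
cv2.imwrite('pics/d4z.png',cv2.resize(d['frame'][160:310,260:440,::-1],None,fx=4,fy=4,interpolation=cv2.INTER_CUBIC))
E
```

```text
time_s: 9.15
position: [0.4588, -0.3341, 0.1735]
orientation: [0.059, 1.572, -0.056]
wrist_force: [-0.1, 1.0, 0.6]
opening: 0.547
x4 rows: t=[ 2.19 -0.05  0.01] w=[ 0.08 -0.02 -0.03]  |t|=21.9mm |w|=0.09deg; q [ 0.86  0.43 -0.37  1.84  0.19  0.91  0.33] t=9.15
[ 0.4588414  -0.33407187  0.17354369] [[-0.002  0.073  0.997]
 [ 0.002  0.997 -0.073]
 [-1.     0.002 -0.002]] 0.5465799958627131 [ 0.86197846  0.43168539 -0.36810241  1.838806    0.19087808  0.90815245
  0.333212  ]
```

View pics/d4z.png

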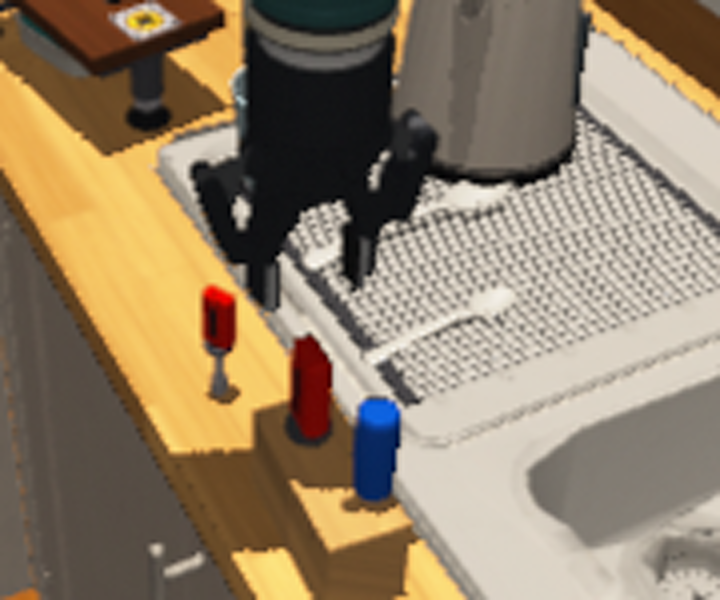

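The fingers straddle the key, with their midpoint at (312,278) above the key top at (310,345). I'll descend.

```bash
python3 -m crank '[{"tx":2.5,"ty":-0.1,"tz":0,"wx":0,"wy":0,"wz":0},{"tx":2.5,"ty":-0.1,"tz":0,"wx":0,"wy":0,"wz":0},{"tx":2,"ty":0,"tz":0,"wx":0,"wy":0,"wz":0},{"tx":1.3,"ty":0,"tz":0,"wx":0,"wy":0,"wz":0},{"tx":0.3,"ty":0,"tz":0,"wx":0,"wy":0,"wz":0},{"tx":0,"ty":0,"tz":0,"wx":0,"wy":0,"wz":0},{"tx":0,"ty":0,"tz":0,"wx":0,"wy":0,"wz":0}]'; python3 plan.py 0.459 -0.336 0.086 -4.5 1;  python3 -m crank '[{"tx":0,"ty":0,"tz":0,"wx":0,"wy":0,"wz":0},{"tx":0,"ty":0,"tz":0,"wx":0,"wy":0,"wz":0},{"tx":0,"ty":0,"tz":0,"wx":0,"wy":0,"wz":0},{"tx":0,"ty":0,"tz":0,"wx":0,"wy":0,"wz":0},{"tx":0,"ty":0,"tz":0,"wx":0,"wy":0,"wz":0}]' 0 100; python3 - <<'E'
from h import *
s,p,R=st(); print(p,R.round(3),s['opening'],s['q'],s['wrist_force'],s['ft_torque'])
E
```

```text
time_s: 9.78
position: [0.4598, -0.3378, 0.0896]
orientation: [0.058, 1.568, -0.059]
wrist_force: [-0.8, 0.2, -0.3]
opening: 0.552
x1 rows: t=[ 0.36  0.18 -0.09] w=[0.23 0.12 0.06]  |t|=4.1mm |w|=0.27deg; q [ 0.83  0.55 -0.33  1.89  0.25  0.74  0.29] t=9.78
time_s: 10.2
position: [0.4593, -0.3381, 0.0895]
orientation: [0.058, 1.569, -0.06]
wrist_force: [-1.1, 1.0, 6.0]
opening: 0.2
[ 0.45927938 -0.33814665  0.08946519] [[ 0.001  0.075  0.997]
 [-0.001  0.997 -0.075]
 [-1.    -0.001  0.002]] 0.1998411698336167 [ 0.83263896  0.54831972 -0.32955291  1.88726927  0.25210911  0.74438144
  0.28644163] [-1.1473049   1.01751711  6.04584082] [ 0.13859918  0.3047958  -0.01056915]
```

```bash
python3 -m crank '[{"tx":-1,"ty":0,"tz":0,"wx":0,"wy":0,"wz":0},{"tx":-2,"ty":0,"tz":0,"wx":0,"wy":0,"wz":0},{"tx":-2,"ty":0,"tz":0,"wx":0,"wy":0,"wz":0},{"tx":-2.5,"ty":0,"tz":0,"wx":0,"wy":0,"wz":0},{"tx":-2.5,"ty":0,"tz":0,"wx":0,"wy":0,"wz":0},{"tx":-2.5,"ty":0,"tz":0,"wx":0,"wy":0,"wz":0},{"tx":-2.5,"ty":0,"tz":0,"wx":0,"wy":0,"wz":0},{"tx":-1,"ty":0,"tz":0,"wx":0,"wy":0,"wz":0},{"tx":0,"ty":0,"tz":0,"wx":0,"wy":0,"wz":0}]'; python3 plan.py 0.5357 0.0932 0.26 7 14; python3 - <<'E'
from h import *
s,p,R=st(); print(p,R.round(3),s['opening'],s['q'],s['wrist_force'],s['ft_torque'])
d=save("wrist","w5"); np.savez('pics/w5pose.npz',p=p,R=R)
d=save("side","d5")
cv2.imwrite('pics/d5z.png',cv2.resize(d['frame'][130:310,240:440,::-1],None,fx=3,fy=3,interpolation=cv2.INTER_CUBIC))
E
```

```text
time_s: 10.95
position: [0.4597, -0.3385, 0.2511]
orientation: [0.057, 1.566, -0.062]
wrist_force: [-0.1, -0.6, -0.9]
opening: 0.198
x14 rows: t=[-0.07  3.08  0.59] w=[-0.81  0.02  0.01]  |t|=31.4mm |w|=0.81deg; q [ 0.89  0.35 -0.39  1.76  0.15  1.05  0.37] t=10.95
[ 0.45973609 -0.33847885  0.25107973] [[ 0.004  0.075  0.997]
 [-0.003  0.997 -0.075]
 [-1.    -0.003  0.004]] 0.19818171284135275 [ 0.88685533  0.3459045  -0.38761737  1.76421893  0.14894134  1.05481016
  0.37150268] [-0.07881414 -0.56488285 -0.90812788] [ 0.06114849 -0.01172779 -0.02478397]
```

View pics/d5z.png

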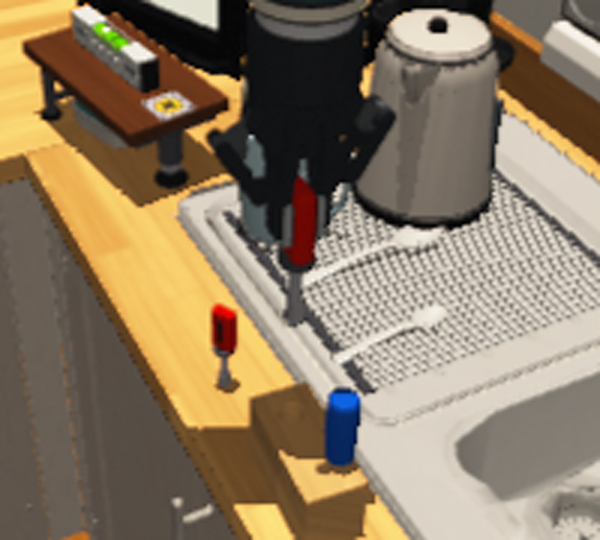

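View pics/w5.png

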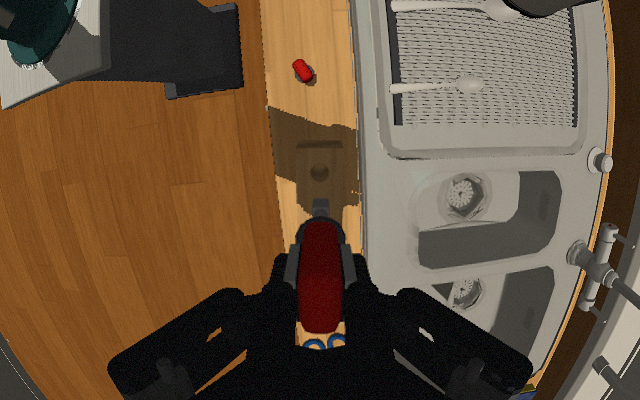

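The key is held upright in the fingers, with its bit at wrist pixel (320,208). I'll measure its offset in the tool frame.

```bash
python3 - <<'E'
from h import *
d=dict(np.load('pics/w5.npz')); q=np.load('pics/w5pose.npz'); p,R=q['p'],q['R']
cv2.imwrite('pics/w5z.png',cv2.resize(d['frame'][180:350,280:360,::-1],None,fx=6,fy=3.5,interpolation=cv2.INTER_CUBIC))
W=wcloud(d,p,R); T=(W-p)@R  # tool coords
m=np.zeros((400,640),bool); m[190:345,290:352]=1
for lo,hi in((-.045,-.035),(-.02,-.0),(0,.015),(.02,.03),(.03,.05),(.05,.06),(.06,.07),(.07,.08),(.08,.086)):
    k=m&(T[...,0]>lo)&(T[...,0]<hi)&(abs(T[...,1])<.04); P=T[k]
    if len(P)>3: print(lo,len(P),P.min(0).round(4),P.max(0).round(4),P.mean(0).round(4))
E
```

```text
-0.045 3016 [-0.045  -0.0139 -0.013 ] [-0.035   0.0173  0.012 ] [-0.0419  0.005  -0.0008]
-0.02 1028 [-0.02    0.0094 -0.0157] [-0.0001  0.0173  0.0145] [-0.0112  0.0136 -0.0006]
0 294 [ 0.      0.0105 -0.0099] [0.0135 0.0173 0.008 ] [ 0.0056  0.0155 -0.0009]
0.02 58 [ 0.02    0.0084 -0.0134] [0.0228 0.0157 0.0114] [ 0.021   0.0133 -0.0003]
0.03 13 [ 0.047   0.0042 -0.0041] [0.05   0.0058 0.0026] [ 0.0488  0.0052 -0.0004]
0.05 74 [ 0.0502  0.0017 -0.0056] [0.0599 0.0062 0.0042] [ 0.0552  0.0047 -0.0004]
0.06 138 [ 0.0601 -0.0006 -0.0064] [0.0698 0.0073 0.0051] [ 0.0634  0.0055 -0.0008]
0.07 66 [ 0.07    0.0059 -0.006 ] [0.0793 0.0074 0.0053] [ 0.0749  0.0065 -0.0003]
```

View pics/w5z.png

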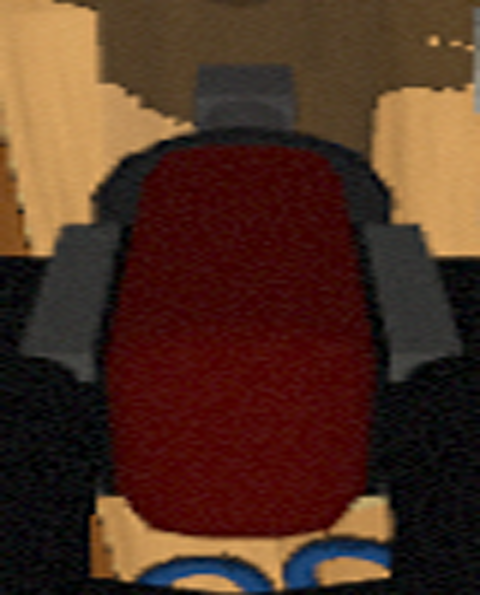

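```bash
python3 -m crank '[{"tx":0,"ty":1.5,"tz":0.3,"wx":-1,"wy":0,"wz":0},{"tx":0,"ty":3.2,"tz":0.6,"wx":-1,"wy":0,"wz":0},{"tx":0,"ty":3.5,"tz":0.6,"wx":-1,"wy":0,"wz":0},{"tx":0,"ty":3.5,"tz":0.6,"wx":-1,"wy":0,"wz":0},{"tx":0,"ty":3.5,"tz":0.6,"wx":-1,"wy":0,"wz":0},{"tx":0,"ty":3.5,"tz":0.6,"wx":-1,"wy":0,"wz":0},{"tx":0,"ty":3.5,"tz":0.6,"wx":-1,"wy":0,"wz":0},{"tx":0,"ty":3.5,"tz":0.6,"wx":-1,"wy":0,"wz":0},{"tx":0,"ty":3.5,"tz":0.6,"wx":-1,"wy":0,"wz":0},{"tx":0,"ty":3.5,"tz":0.6,"wx":-1,"wy":0,"wz":0},{"tx":0,"ty":3.2,"tz":0.6,"wx":-1,"wy":0,"wz":0}]'; python3 plan.py 0.5364 0.0917 0.22 7 7
```

```text
time_s: 11.97
position: [0.514, 0.0249, 0.2465]
orientation: [-0.093, 1.572, 0.095]
wrist_force: [1.5, 0.8, -1.5]
opening: 0.198
x7 rows: t=[0.38 0.91 0.43] w=[-0.02 -0.03 -0.01]  |t|=10.8mm |w|=0.03deg; q [ 0.4   0.29 -0.61  1.88  0.19  1.03 -0.16] t=11.97
```

```bash
python3 -m crank '[{"tx":0.4,"ty":1.6,"tz":0.8,"wx":0,"wy":0,"wz":0},{"tx":0.6,"ty":1.6,"tz":0.8,"wx":0,"wy":0,"wz":0},{"tx":0.6,"ty":1.6,"tz":0.7,"wx":0,"wy":0,"wz":0},{"tx":0.6,"ty":1,"tz":0.5,"wx":0,"wy":0,"wz":0},{"tx":0.3,"ty":0.4,"tz":0.2,"wx":0,"wy":0,"wz":0},{"tx":0,"ty":0,"tz":0,"wx":0,"wy":0,"wz":0},{"tx":0,"ty":0,"tz":0,"wx":0,"wy":0,"wz":0}]'; python3 plan.py 0.5364 0.0917 0.20 7 3;  python3 - <<'E'
from h import *
s,p,R=st(); print(p,R.round(3),s['opening'],s['q'])
d=save("wrist","w6"); np.savez('pics/w6pose.npz',p=p,R=R)
cv2.imwrite('pics/w6z.png',cv2.resize(d['frame'][120:260,260:400,::-1],None,fx=4.2,fy=4.2,interpolation=cv2.INTER_CUBIC))
d=save("side","d6")
cv2.imwrite('pics/d6z.png',cv2.resize(d['frame'][80:230,220:400,::-1],None,fx=4,fy=4,interpolation=cv2.INTER_CUBIC))
E
```

```text
time_s: 12.55
position: [0.5372, 0.0866, 0.2221]
orientation: [-0.092, 1.571, 0.092]
wrist_force: [-0.4, -0.3, -0.8]
opening: 0.198
x3 rows: t=[ 0.74  0.17 -0.01] w=[-0.09 -0.05  0.  ]  |t|=7.6mm |w|=0.10deg; q [ 0.27  0.38 -0.61  1.84  0.25  1.01 -0.32] t=12.55
[0.53723246 0.08664592 0.22212775] [[-0.002 -0.117  0.993]
 [-0.     0.993  0.117]
 [-1.    -0.    -0.002]] 0.19761916447018896 [ 0.270069    0.37554292 -0.6069388   1.84006079  0.24995394  1.00516151
 -0.32259556]
```

View pics/d6z.png

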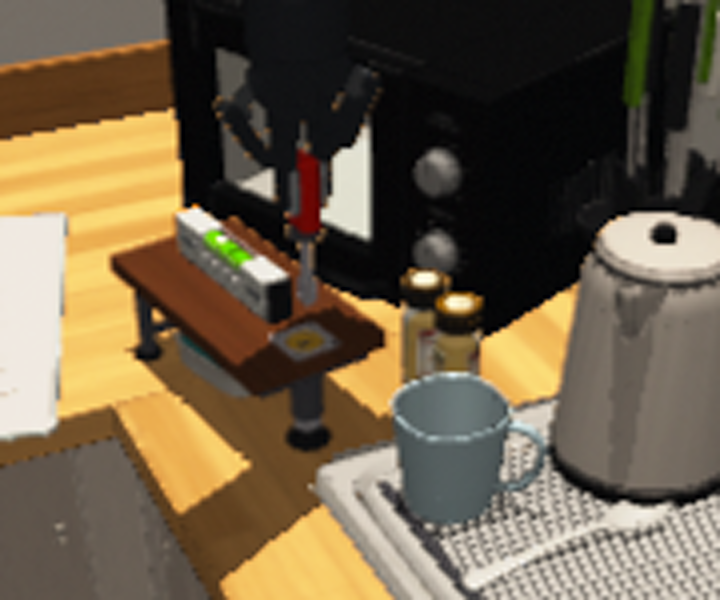

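View pics/w6z.png

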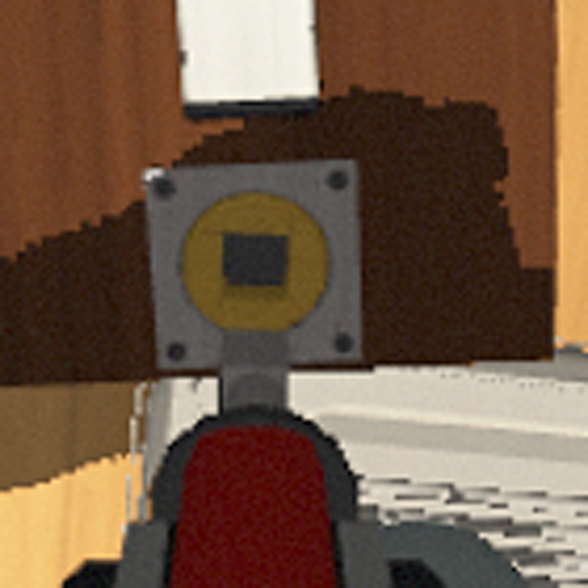

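```bash
python3 - <<'E'
from h import *
d=dict(np.load('pics/w6.npz')); q=np.load('pics/w6pose.npz'); p,R=q['p'],q['R']
f=lambda u,v,z:wworld(d,260+(u+.5)/4.2-.5,120+(v+.5)/4.2-.5,p,R,z)
T=lambda X:(R.T@(X-p)*1000).round(1)
for z in(.098,.099):
  h=[f(u,v,z) for u,v in((222,235),(289,236),(289,300),(223,298))]
  c=np.mean(h,0); print('hole',c,T(c),[np.linalg.norm(h[i]-h[i-1])*1000 for i in range(4)])
  pl=[f(u,v,z) for u,v in((146,170),(356,158),(361,358),(159,367))]; c=np.mean(pl,0); print('plate',c,T(c),[np.linalg.norm(pl[i]-pl[i-1])*1000 for i in range(4)])
  br=f(255.5,263,z); print('brass',br,T(br))
W=wcloud(d,p,R); TT=(W-p)@R*1000
m=np.zeros((400,640),bool); m[195:222,305:335]=1
for lo,hi in((45,55),(55,65),(65,75),(75,81),(81,86)):
    k=m&(TT[...,0]>lo)&(TT[...,0]<hi)&(abs(TT[...,1])<15); P=TT[k]
    if len(P)>3: print(lo,len(P),P.min(0).round(1),P.max(0).round(1))
print(np.nanmedian(W[160:165,297:305,2]))
E
```

```text
hole [0.53587478 0.09281911 0.098     ] [124.1   6.3  -0.3] [np.float64(13.926674659267738), np.float64(14.16536178961298), np.float64(14.155752455668045), np.float64(14.161650991302992)]
plate [0.53575858 0.09330565 0.098     ] [124.1   6.8  -0.4] [np.float64(43.803845141587104), np.float64(43.93102778853812), np.float64(44.2654621329621), np.float64(44.15740700922274)]
brass [0.53570565 0.09378905 0.098     ] [124.1   7.3  -0.4]
hole [0.53584268 0.09309573 0.099     ] [123.1   6.6  -0.3] [np.float64(13.874479345805028), np.float64(14.11227190871823), np.float64(14.102698589271286), np.float64(14.108575017983933)]
plate [0.53572692 0.09358045 0.099     ] [123.1   7.1  -0.4] [np.float64(43.63967419023115), np.float64(43.766380173636286), np.float64(44.09956110287925), np.float64(43.99191095528767)]
brass [0.53567419 0.09406205 0.099     ] [123.1   7.6  -0.4]
45 49 [47.1  3.3 -4.9] [55.   6.4  3.9]
55 143 [55.2 -1.2 -6.6] [65.   7.3  4.9]
65 63 [65.2  6.2 -6. ] [75.   7.4  5.1]
75 37 [75.   6.  -6.1] [79.5  7.2  5.2]
0.09995589800920143
```

```bash
python3 -m crank '[{"tx":1,"ty":0.3,"tz":0,"wx":0,"wy":0,"wz":0},{"tx":1,"ty":0.2,"tz":0,"wx":0,"wy":0,"wz":0},{"tx":0.8,"ty":0,"tz":0,"wx":0,"wy":0,"wz":0},{"tx":0.4,"ty":0,"tz":0,"wx":0,"wy":0,"wz":0},{"tx":0,"ty":0,"tz":0,"wx":0,"wy":0,"wz":0},{"tx":0,"ty":0,"tz":0,"wx":0,"wy":0,"wz":0}]'; python3 - <<'E'
from h import *
s,p,R=st(); print(p,R.round(3),s['opening'],s['q'],s['wrist_force'])
d=save("wrist","w7"); np.savez('pics/w7pose.npz',p=p,R=R)
cv2.imwrite('pics/w7z.png',cv2.resize(d['frame'][120:260,260:400,::-1],None,fx=4.2,fy=4.2,interpolation=cv2.INTER_CUBIC))
tip=p+R@np.array([.084,.0013,-.0005]); print('tip',tip, 'err tool mm', R.T@(np.array([.5358,.0933,.099])-tip)*1000)
E
```

```text
time_s: 13.15
position: [0.5373, 0.0917, 0.1907]
orientation: [-0.092, 1.57, 0.092]
wrist_force: [0.5, 0.5, -1.1]
opening: 0.201
[0.53732579 0.09166135 0.19070509] [[-0.001 -0.116  0.993]
 [-0.     0.993  0.116]
 [-1.     0.    -0.001]] 0.2009679304172516 [ 0.2461616   0.41464606 -0.59335852  1.86836924  0.28168516  0.94343854
 -0.35869438] [ 0.46068709  0.51397587 -1.05987771]
tip [0.53660183 0.09289    0.10670565] err tool mm [ 7.70634831  0.50010385 -0.74169543]
```

View pics/w7z.png

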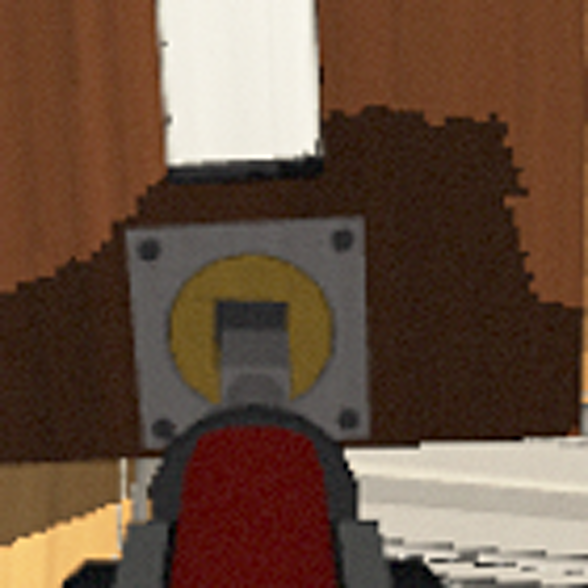

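The bit centre is at zoom u≈254 and the hole centre at 251.5, so I'll shift about 0.6 mm left and go in.

```bash
python3 -m crank '[{"tx":0.3,"ty":0.04,"tz":-0.06,"wx":0,"wy":0,"wz":0},{"tx":0.3,"ty":0,"tz":0,"wx":0,"wy":0,"wz":0},{"tx":0.3,"ty":0,"tz":0,"wx":0,"wy":0,"wz":0},{"tx":0.2,"ty":0,"tz":0,"wx":0,"wy":0,"wz":0},{"tx":0,"ty":0,"tz":0,"wx":0,"wy":0,"wz":0},{"tx":0,"ty":0,"tz":0,"wx":0,"wy":0,"wz":0}]'; python3 - <<'E'
from h import *
s,p,R=st(); print(p,R.round(3),s['wrist_force'],s['ft_torque'])
tip=p+R@np.array([.084,.0013,-.0005]); print('tip',tip, 'err tool mm', R.T@(np.array([.5358,.0933,.099])-tip)*1000)
E
```

```text
time_s: 13.7
position: [0.5368, 0.0921, 0.18]
orientation: [-0.092, 1.569, 0.092]
wrist_force: [-0.1, -0.4, -1.0]
opening: 0.199
[0.5367702  0.0920727  0.17997234] [[-0.    -0.116  0.993]
 [-0.     0.993  0.116]
 [-1.    -0.    -0.   ]] [-0.11336413 -0.36210165 -1.00396446] [-0.00860405  0.0016306  -0.03397891]
tip [0.53609038 0.09330131 0.09597252] err tool mm [-3.02736469  0.03248672 -0.28972124]
```

```bash
python3 -m crank '[{"tx":0.2,"ty":0,"tz":-0.02,"wx":0,"wy":0,"wz":0},{"tx":0.2,"ty":0,"tz":0,"wx":0,"wy":0,"wz":0},{"tx":0,"ty":0,"tz":0,"wx":0,"wy":0,"wz":0},{"tx":0,"ty":0,"tz":0,"wx":0,"wy":0,"wz":0}]'; python3 -m crank '[{"tx":0.2,"ty":0,"tz":0,"wx":0,"wy":0,"wz":0},{"tx":0.2,"ty":0,"tz":0,"wx":0,"wy":0,"wz":0},{"tx":0,"ty":0,"tz":0,"wx":0,"wy":0,"wz":0},{"tx":0,"ty":0,"tz":0,"wx":0,"wy":0,"wz":0}]'
```

```text
time_s: 14.03
position: [0.5371, 0.0922, 0.1765]
orientation: [-0.092, 1.568, 0.092]
wrist_force: [-0.2, 0.1, 1.9]
opening: 0.2
time_s: 14.37
position: [0.537, 0.0922, 0.1724]
orientation: [-0.092, 1.568, 0.092]
wrist_force: [0.5, 0.5, 3.4]
opening: 0.197
```

```bash
python3 -m crank '[{"tx":0.2,"ty":0,"tz":0,"wx":0,"wy":0,"wz":0},{"tx":0,"ty":0,"tz":0,"wx":0,"wy":0,"wz":0},{"tx":0,"ty":0,"tz":0,"wx":0,"wy":0,"wz":0}]'; python3 -m crank '[{"tx":0.15,"ty":0,"tz":0,"wx":0,"wy":0,"wz":0},{"tx":0.1,"ty":0,"tz":0,"wx":0,"wy":0,"wz":0},{"tx":0,"ty":0,"tz":0,"wx":0,"wy":0,"wz":0},{"tx":0,"ty":0,"tz":0,"wx":0,"wy":0,"wz":0}]'
```

```text
time_s: 14.62
position: [0.5371, 0.0922, 0.1707]
orientation: [-0.092, 1.568, 0.092]
wrist_force: [0.1, -0.1, 6.6]
opening: 0.197
time_s: 14.95
position: [0.5375, 0.0925, 0.1703]
orientation: [-0.092, 1.567, 0.091]
wrist_force: [-4.3, -1.2, 20.3]
opening: 0.197
```

Key is home (20 N). The measured bubble offset suggests about 1–1.5 rad; I'll turn clockwise in part and then look.

```bash
python3 -m crank '[{"tx":0,"ty":0,"tz":-0.01,"wx":3,"wy":0,"wz":0},{"tx":0,"ty":-0.01,"tz":-0.01,"wx":5,"wy":0,"wz":0},{"tx":0,"ty":0,"tz":-0.01,"wx":5,"wy":0,"wz":0},{"tx":0,"ty":0,"tz":-0.01,"wx":5,"wy":0,"wz":0},{"tx":0,"ty":-0.01,"tz":-0.01,"wx":5,"wy":0,"wz":0},{"tx":0,"ty":0,"tz":-0.01,"wx":5,"wy":0,"wz":0},{"tx":0,"ty":0,"tz":-0.01,"wx":5,"wy":0,"wz":0},{"tx":0,"ty":-0.01,"tz":-0.01,"wx":5,"wy":0,"wz":0},{"tx":0,"ty":0,"tz":-0.01,"wx":4,"wy":0,"wz":0},{"tx":0,"ty":0,"tz":0,"wx":0,"wy":0,"wz":0},{"tx":0,"ty":0,"tz":0,"wx":0,"wy":0,"wz":0}]'; python3 -m crank '[{"tx":0,"ty":0,"tz":0,"wx":0,"wy":0,"wz":0},{"tx":0,"ty":0,"tz":0,"wx":0,"wy":0,"wz":0},{"tx":0,"ty":0,"tz":0,"wx":0,"wy":0,"wz":0},{"tx":0,"ty":0,"tz":0,"wx":0,"wy":0,"wz":0},{"tx":0,"ty":0,"tz":0,"wx":0,"wy":0,"wz":0},{"tx":0,"ty":0,"tz":0,"wx":0,"wy":0,"wz":0},{"tx":0,"ty":0,"tz":0,"wx":0,"wy":0,"wz":0},{"tx":0,"ty":0,"tz":0,"wx":0,"wy":0,"wz":0}]'; python3 - <<'E'
from h import *
s,p,R=st(); print(p,R.round(3),s['wrist_force'],s['ft_torque'],s['q'],s['opening'])
d=save("wrist","w8"); np.savez('pics/w8pose.npz',p=p,R=R)
d=save("scene","s8")
cv2.imwrite('pics/s8z.png',cv2.resize(d['frame'][190:260,190:320,::-1],None,fx=6,fy=6,interpolation=cv2.INTER_CUBIC))
E
```

```text
time_s: 15.87
position: [0.536, 0.0935, 0.1706]
orientation: [0.483, 1.515, -0.481]
wrist_force: [-5.3, 0.8, 23.6]
opening: 0.198
time_s: 16.53
position: [0.5361, 0.0935, 0.1706]
orientation: [0.483, 1.515, -0.481]
wrist_force: [-6.2, 0.1, 23.7]
opening: 0.199
[0.53605555 0.09351351 0.17060225] [[ 0.002  0.577  0.817]
 [ 0.001  0.817 -0.577]
 [-1.     0.001  0.001]] [-6.17160784  0.1089552  23.72221874] [0.33512379 1.81722366 0.0863524 ] [ 0.10814519  0.40505081 -0.42270282  1.89707758  0.21084352  0.8810416
 -1.03422992] 0.19919037875836926
```

View pics/w8.png

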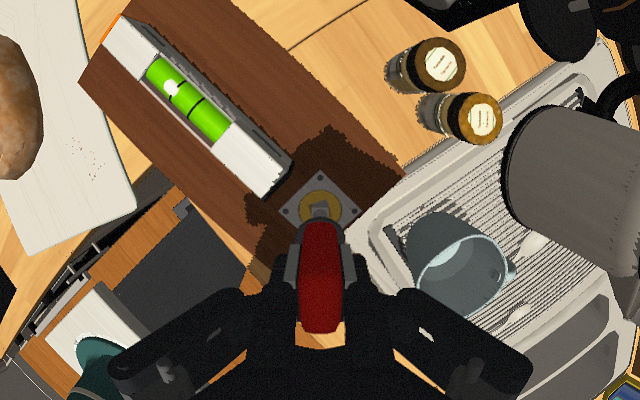

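View pics/s8z.png

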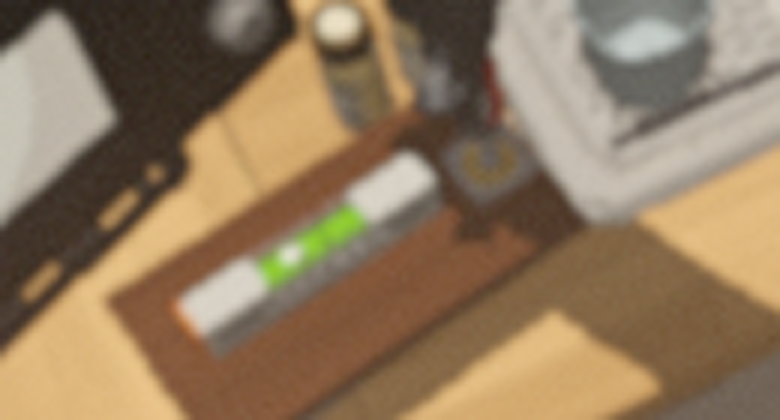

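The wrist view shows the vial: bubble at about (171,88), black lines near (178,90) and (195,103). I'll measure it precisely.

```bash
cat > bub.py <<'E'
from h import *
import sys
n=sys.argv[1]; new=len(sys.argv)>2
if new:
    s,p,R=st(); d=save("wrist",n); np.savez(f'pics/{n}pose.npz',p=p,R=R)
    print('t',s['time_s'],p.round(4),'f',s['wrist_force'].round(1),'q7',s['q'][6].round(2),'jaw',np.degrees(np.arctan2(R[1,2],R[0,2])).round(1))
d=dict(np.load(f'pics/{n}.npz')); q=np.load(f'pics/{n}pose.npz'); p,R=q['p'],q['R']
f=d['frame']; hsv=cv2.cvtColor(f,cv2.COLOR_RGB2HSV)
g=((hsv[...,0]>30)&(hsv[...,0]<65)&(hsv[...,1]>120)&(hsv[...,2]>60)).astype(np.uint8)
g=cv2.morphologyEx(g,cv2.MORPH_CLOSE,np.ones((9,9),np.uint8))
nn,lab,sta,cen=cv2.connectedComponentsWithStats(g); i=1+np.argmax(sta[1:,4]); m=lab==i
v,u=np.nonzero(m)
X=np.array([wworld(d,a,b,p,R,.132) for a,b in zip(u,v)])[:,:2]
ang=np.radians(99.2); ax=None
c=X.mean(0); w,V=np.linalg.eigh(np.cov((X-c).T)); ax=V[:,1]*np.sign(V[1,1])
t=(X-c)@ax; lo,hi=np.percentile(t,[.5,99.5]); mid=(lo+hi)/2; t=(t-mid)*1000
s_=((X-c)@np.array([-ax[1],ax[0]]))*1000; s_-=np.median(s_)
print('vial centre',(c+ax*mid).round(4),'axis deg',np.degrees(np.arctan2(ax[1],ax[0])).round(1),'len mm',(hi-lo)*1000)
# profile near centre line
bins=np.arange(-25,26,1.)
px=f[v,u].astype(int); k=abs(s_)<3
for b in bins:
    kk=k&(t>=b-.5)&(t<b+.5)
    if kk.any(): a=px[kk].mean(0); print(int(b),a.astype(int),end=' | ')
wh=(px.min(1)>150); print('\nwhite cap centre mm',t[wh].mean() if wh.any() else None, t[wh].min() if wh.any() else 0,t[wh].max() if wh.any() else 0, wh.sum())
u0,v0=int(u.mean()),int(v.mean()); a,b=max(u0-55,0),max(v0-50,0)
cv2.imwrite(f'pics/{n}b.png',cv2.resize(f[b:b+100,a:a+110,::-1],None,fx=6,fy=6,interpolation=cv2.INTER_CUBIC))
E
python3 bub.py w8
```

```text
vial centre [0.5178 0.2112] axis deg 99.8 len mm 66.65068059284322
-25 [131 222   5] | -24 [129 221   6] | -23 [128 220   6] | -22 [128 221   4] | -21 [130 222   7] | -20 [131 222   8] | -19 [129 220   5] | -18 [129 221   3] | -17 [129 221   5] | -16 [130 221   7] | -15 [128 221   4] | -14 [127 220   2] | -13 [123 217   2] | -12 [122 217   2] | -11 [124 219   0] | -10 [117 207   1] | -9 [51 70 35] | -8 [ 80 125  32] | -7 [129 223   5] | -6 [127 220   1] | -5 [128 220   5] | -4 [128 220   3] | -3 [126 220   4] | -2 [127 220   4] | -1 [127 220   3] | 0 [126 220   2] | 1 [126 220   3] | 2 [124 217   1] | 3 [125 219   1] | 4 [126 219   1] | 5 [125 219   4] | 6 [135 224  21] | 7 [166 221  86] | 8 [94 95 81] | 9 [62 86 40] | 10 [158 214 103] | 11 [136 206  62] | 12 [142 208  76] | 13 [145 208  73] | 14 [186 214 131] | 15 [194 223 145] | 16 [173 221 104] | 17 [162 221  80] | 18 [134 220  24] | 19 [122 217   0] | 20 [124 218   0] | 21 [123 218   1] | 22 [124 218   1] | 23 [123 217   0] | 24 [122 217   0] | 25 [123 217   1] | 
white cap centre mm 12.26470532270538 6.6505324455817645 17.634000545867124 29
```

View pics/w8b.png

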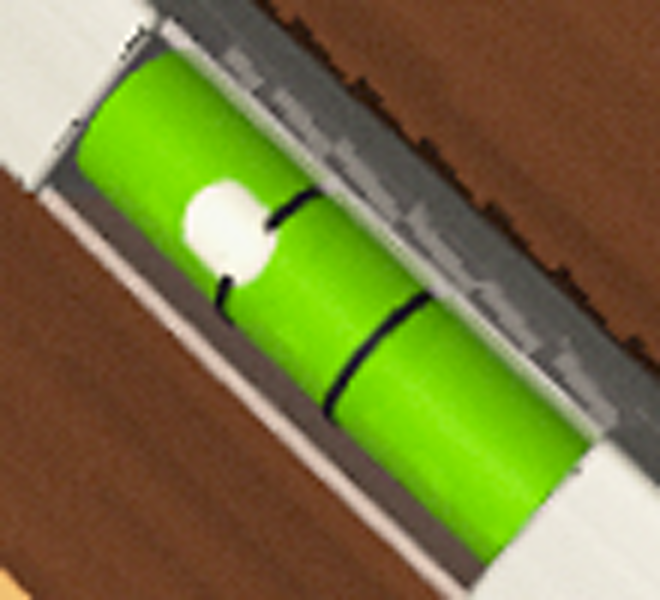

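The bubble is +12 mm toward orange, with the lines found at ±8.6 mm as expected. About 1.2 rad more is needed, so I'll turn 55° and recheck.

```bash
python3 -m crank '[{"tx":0,"ty":0,"tz":-0.01,"wx":5,"wy":0,"wz":0},{"tx":0,"ty":-0.01,"tz":-0.01,"wx":5,"wy":0,"wz":0},{"tx":0,"ty":0,"tz":-0.01,"wx":5,"wy":0,"wz":0},{"tx":0,"ty":-0.01,"tz":-0.01,"wx":5,"wy":0,"wz":0},{"tx":0,"ty":0,"tz":-0.01,"wx":5,"wy":0,"wz":0},{"tx":0,"ty":-0.01,"tz":-0.01,"wx":5,"wy":0,"wz":0},{"tx":0,"ty":0,"tz":-0.01,"wx":5,"wy":0,"wz":0},{"tx":0,"ty":-0.01,"tz":-0.01,"wx":5,"wy":0,"wz":0},{"tx":0,"ty":0,"tz":-0.01,"wx":5,"wy":0,"wz":0},{"tx":0,"ty":-0.01,"tz":-0.01,"wx":5,"wy":0,"wz":0},{"tx":0,"ty":0,"tz":-0.01,"wx":5,"wy":0,"wz":0}]'; python3 -m crank '[{"tx":0,"ty":0,"tz":0,"wx":0,"wy":0,"wz":0},{"tx":0,"ty":0,"tz":0,"wx":0,"wy":0,"wz":0},{"tx":0,"ty":0,"tz":0,"wx":0,"wy":0,"wz":0},{"tx":0,"ty":0,"tz":0,"wx":0,"wy":0,"wz":0},{"tx":0,"ty":0,"tz":0,"wx":0,"wy":0,"wz":0},{"tx":0,"ty":0,"tz":0,"wx":0,"wy":0,"wz":0},{"tx":0,"ty":0,"tz":0,"wx":0,"wy":0,"wz":0},{"tx":0,"ty":0,"tz":0,"wx":0,"wy":0,"wz":0},{"tx":0,"ty":0,"tz":0,"wx":0,"wy":0,"wz":0},{"tx":0,"ty":0,"tz":0,"wx":0,"wy":0,"wz":0},{"tx":0,"ty":0,"tz":0,"wx":0,"wy":0,"wz":0},{"tx":0,"ty":0,"tz":0,"wx":0,"wy":0,"wz":0}]'; python3 bub.py w9 1 | grep -v '|'
```

```text
time_s: 17.55
position: [0.5359, 0.0947, 0.1714]
orientation: [1.218, 1.204, -1.212]
wrist_force: [-6.2, 2.4, 26.4]
opening: 0.198
time_s: 18.55
position: [0.5358, 0.0948, 0.1714]
orientation: [1.215, 1.206, -1.209]
wrist_force: [-6.6, 2.0, 26.4]
opening: 0.198
t 18.55 [0.5358 0.0948 0.1714] f [-6.6  2.  26.4] q7 -1.9 jaw -90.2
vial centre [0.5175 0.2136] axis deg 100.6 len mm 66.23779370030353
white cap centre mm 1.0630063019896319 -3.1698762933196734 7.523920198508824 26
```

View pics/w9.png

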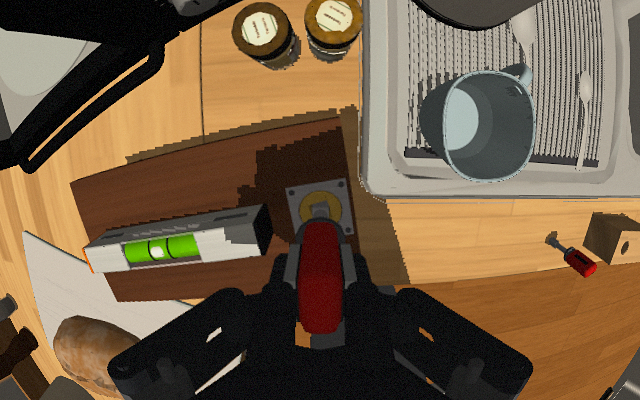

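View pics/w9b.png

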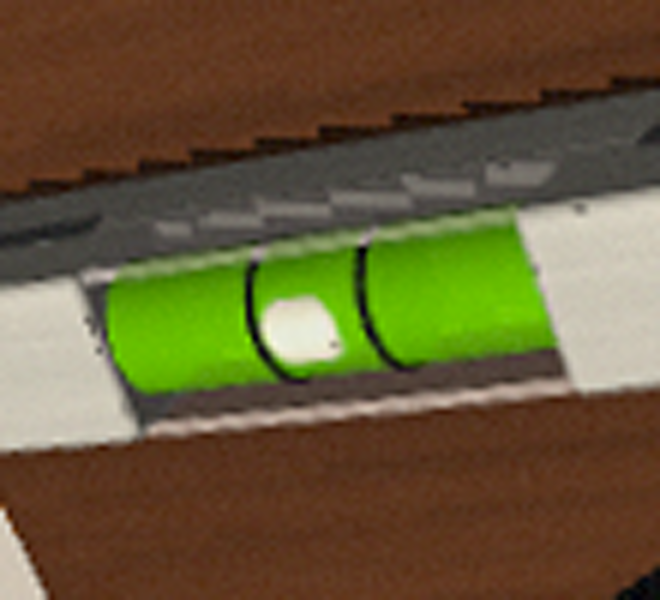

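The bubble (centre 301) sits left of the line midpoint (315), about +2 mm. I'll turn 9° more.

```bash
python3 -m crank '[{"tx":0,"ty":0,"tz":-0.01,"wx":3,"wy":0,"wz":0},{"tx":0,"ty":-0.01,"tz":-0.01,"wx":4,"wy":0,"wz":0},{"tx":0,"ty":0,"tz":0,"wx":2,"wy":0,"wz":0},{"tx":0,"ty":0,"tz":0,"wx":0,"wy":0,"wz":0},{"tx":0,"ty":0,"tz":0,"wx":0,"wy":0,"wz":0},{"tx":0,"ty":0,"tz":0,"wx":0,"wy":0,"wz":0},{"tx":0,"ty":0,"tz":0,"wx":0,"wy":0,"wz":0},{"tx":0,"ty":0,"tz":0,"wx":0,"wy":0,"wz":0},{"tx":0,"ty":0,"tz":0,"wx":0,"wy":0,"wz":0},{"tx":0,"ty":0,"tz":0,"wx":0,"wy":0,"wz":0},{"tx":0,"ty":0,"tz":0,"wx":0,"wy":0,"wz":0},{"tx":0,"ty":0,"tz":0,"wx":0,"wy":0,"wz":0}]'; python3 -m crank '[{"tx":0,"ty":0,"tz":0,"wx":0,"wy":0,"wz":0},{"tx":0,"ty":0,"tz":0,"wx":0,"wy":0,"wz":0},{"tx":0,"ty":0,"tz":0,"wx":0,"wy":0,"wz":0},{"tx":0,"ty":0,"tz":0,"wx":0,"wy":0,"wz":0},{"tx":0,"ty":0,"tz":0,"wx":0,"wy":0,"wz":0},{"tx":0,"ty":0,"tz":0,"wx":0,"wy":0,"wz":0},{"tx":0,"ty":0,"tz":0,"wx":0,"wy":0,"wz":0},{"tx":0,"ty":0,"tz":0,"wx":0,"wy":0,"wz":0},{"tx":0,"ty":0,"tz":0,"wx":0,"wy":0,"wz":0},{"tx":0,"ty":0,"tz":0,"wx":0,"wy":0,"wz":0},{"tx":0,"ty":0,"tz":0,"wx":0,"wy":0,"wz":0},{"tx":0,"ty":0,"tz":0,"wx":0,"wy":0,"wz":0}]'; python3 bub.py w10 1
```

```text
time_s: 19.6
position: [0.5359, 0.095, 0.1716]
orientation: [1.331, 1.128, -1.323]
wrist_force: [-6.1, 1.5, 27.8]
opening: 0.198
time_s: 20.6
position: [0.5359, 0.0949, 0.1716]
orientation: [1.331, 1.128, -1.323]
wrist_force: [-6.3, 2.4, 27.4]
opening: 0.199
t 20.6 [0.5359 0.0949 0.1716] f [-6.3  2.4 27.4] q7 -2.05 jaw -99.2
vial centre [0.5172 0.2141] axis deg 100.3 len mm 66.13348106198319
-25 [104 189   0] | -24 [101 186   0] | -23 [103 189   0] | -22 [102 187   0] | -21 [101 185   0] | -20 [ 99 186   0] | -19 [ 99 183   0] | -18 [ 98 183   0] | -17 [ 98 183   0] | -16 [ 99 185   0] | -15 [ 98 183   0] | -14 [ 99 185   0] | -13 [ 99 185   0] | -12 [ 97 182   0] | -11 [100 187   0] | -10 [ 79 147   0] | -9 [34 51 22] | -8 [ 61 100  18] | -7 [101 186   1] | -6 [114 195  20] | -5 [170 205 117] | -4 [211 219 179] | -3 [213 220 188] | -2 [206 217 175] | -1 [213 218 184] | 0 [217 221 189] | 1 [208 219 178] | 2 [199 216 161] | 3 [211 219 183] | 4 [195 216 153] | 5 [178 209 133] | 6 [136 199  62] | 7 [ 89 174   2] | 8 [45 74 15] | 9 [45 69 24] | 10 [ 90 161   2] | 11 [105 194   0] | 12 [105 191   0] | 13 [103 188   0] | 14 [104 190   0] | 15 [103 188   0] | 16 [103 188   0] | 17 [103 189   0] | 18 [103 188   0] | 19 [103 188   0] | 20 [104 189   0] | 21 [101 188   0] | 22 [102 187   0] | 23 [101 186   0] | 24 [103 188   0] | 25 [101 187   0] | 
white cap centre mm 0.08743587481803736 -5.188797237503373 5.741452570669797 102
```

View pics/w10b.png

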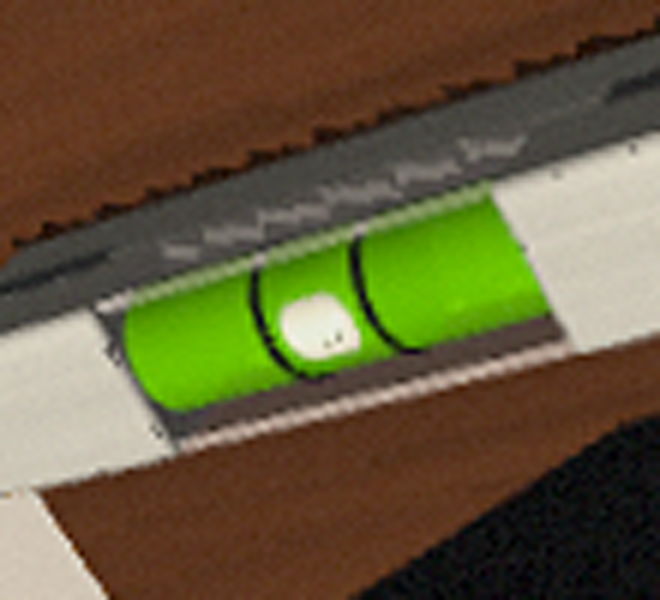

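The cap runs from -5.5 to +6 mm between lines at ±8.6 mm, so the bubble is centred within about 0.3 mm. The key is pressed home with 27 N. One last side view before handing in.

```bash
python3 - <<'E'
from h import *
d=save("side","d11")
cv2.imwrite('pics/d11z.png',cv2.resize(d['frame'][60:260,210:410,::-1],None,fx=3,fy=3,interpolation=cv2.INTER_CUBIC))
s=bot.sense(); print(s['time_s'],s['wrist_force'],s['dq'].round(3),s['opening'])
E
python3 bub.py w12 1 | grep cap
```

```text
20.7 [-5.69470359  0.79105484 27.56367833] [-0.001 -0.    -0.001  0.001  0.001 -0.001  0.001] 0.19610444484619918
white cap centre mm 0.11407335788551778 -5.194799651183604 5.732502091907021 103
```

View pics/d11z.png

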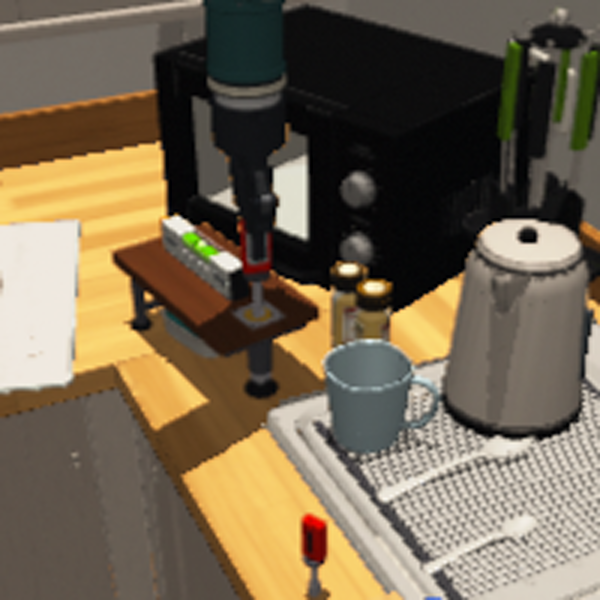

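The key stands upright in the socket at (258,300), the level is free on the deck, and the mug has not moved. I'm handing in.

```bash
python3 -c "
from workcell import bot
print(bot.sign_off())"
```

```text
the job is handed in; nothing more can be done
None
```

The job is done and handed in at about 21 s of the 58 s allowed. The riser is level, and the arm is still gripping the key and pressing it home. The hand-in reports no verdict.

- **Level:** I laid it lengthwise on the deck, pressed it down with about 23 N and let go. It lies about 1° off the deck's long axis and within about 3 mm of its place.
- **Key:** I drew it straight up out of the stand and pressed it into the socket until it bottomed. I then turned it about 106° clockwise, part of which was play.
- **Bubble:** In the last wrist picture its centre is within about 0.3 mm of the middle, with the lines found at ±8.6 mm. The bubble and the arm were at rest.
- **Push and grip:** The wrist force is steady at about 27 N upward, well above the 6 N spring. The lock pin can't be read directly, so "fully home" rests on that force and the tool height.
- **Bystanders:** The mug showed no movement in the last side picture. The tape roll was outside that view, but the arm made no contact near it.

No check failed. The only disagreement was small: the vial's measured centre shifted about 3 mm between wrist views as the camera turned.

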